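# Stop the balance rocking with its levelling screws, then load the pan

## Robot

A 6-joint arm with a two-finger parallel gripper is mounted at the origin on a cart in front of the work surface, level with it; the furniture and walls round the work are solid. World frame = base frame: x ahead of the robot, y to its left, z up, the work surface at z = 0. Lengths are in m, angles in rad, forces in N, time in s.
With the tool pointing down it reaches from about 0.375 to 0.975 m from the base axis. Payload 3.8 kg.
Tool frame: the origin (TCP) lies on the centre line of the jaws, within the pads' length; the fingertips stand 22 mm ahead of it and the grasp point (between the pads) lies 3 mm ahead of it; x points along the fingers, y is the direction in which the jaws open and shut, and the axes are right-handed (so a half turn about x gives the same grasp; the last joint's range is limited). The gripper opens to 85 mm and grips with 20 to 120 N. Pads are 22 mm wide; open, the fingers measure 114 mm over their backs; the gripper's body (76 mm by 85 mm) begins 54 mm behind the grasp point. The pads swing forward as they close: fully open they stand 13 mm farther back than shut.
Start: joints at [-1.356, 0.264, 1.604, -0, 1.274, -0.037], TCP at [0.168, -0.654, 0.253] pointing down, gripper open.
Joint ranges: [-2.63, 2.63], [-0.94, 2.18], [0.31, 2.57], [-1.31, 4.45], [0, 2.66], [-2.55, 2.55]. Speed limits (rad/s): [2.57, 2.57, 3.14, 3.14, 3.14, 3.14].

## Interface

Orientations are given as a rotation vector (axis times angle).
In Python, from workcell import monitor, eyes, finish_job gives the robot as it stands. The module is installed in compiled form; this text tells all that it offers.
- The arm moves only by the tool play_rows, never from a script. Its argument "deltas" is a list of rows, each an object of numbers: "wx", "wy", "wz": the turn, a rotation vector about the world's x, y, z in degrees; "x", "y", "z": the shift along the world's x, y, z in mm; "fingers": the closure, from -1 (fully open) to 1 (shut), so that 0 is half open. A call has 1 to 20 rows; each row is the pose to reach, as a shift and turn from the pose commanded when the call began; what a row does not reach only later rows make up. A row lasts 1/8 s, in which the tool goes at most 62.5 mm and 10.7 degrees, less where a joint would pass 70% of its speed; a pose out of reach is approached as far as the arm can. A call with a gripper value outside its range is refused whole. The fingers move at their own pace and stop on an object; "grip_force" is the grip in N (left out, the last holds). Time passes only in rows, so rows that repeat a pose let the fingers close. It gives the time, the measured TCP pose, the force and the opening at its end, in the units of the state.
- monitor.read_state(): the state, without advancing time (a new reading comes with each control period).
- eyes.read_camera(name): name is "scene" or "side" or "wrist"; returns a dict with "frame" (420x560x3 uint8, red, green, blue), "depth" (420x560 float32, m along the optical axis (not along the pixel's ray), 0 where there is no reading), "K" (3x3 intrinsics, pixels), "view" (4x4, takes a point from world to camera coordinates); the wrist camera has in their place "tool_from_camera" (4x4, takes a point from camera to tool coordinates, whose origin is the TCP and whose axes are the tool frame's). Camera axes: x right, y down, z forward; pixel columns grow to the right and rows downward; lengths in m; the calibration is good to about 2 mm. A picture is of the moment at which its call begins: read the wrist's pose just before it.
- finish_job(): hands the job in, once; it reports no verdict.
The state is a dict: "time": time; "q": joint angles; "joint_vel": joint speeds; "joint_torque": joint torques, N m; "tool_pos": TCP position; "tcp_rot": TCP orientation; "wrist_force": force on the tool from outside, world axes, zero at the start; "torque": the same for the moment, N m; "width": opening from 0.0 (shut) to 1.0 (fully open).
Only numpy, scipy, OpenCV 4.12 (cv2) and the standard library are available. Lean on these libraries where they do the work, as an engineer would, in place of code of your own. Each camera call takes 0.05 s, during which the arm holds its last target.

## Task

The little white balance rocks on its cork pads, because one of its two front levelling screws does not carry its corner: find out by feel which one it is, and turn it until all four feet share the weight and the balance stands level and no longer rocks. Only then set the small brown dropper bottle upright on the middle of the pan. Go gently: do not force the balance or overload the pan, do not shove the balance about, and leave the other things where they are.

Things in the scene. Friction and masses are not known exactly. Their poses are not given: they have to be found in the camera images.
- balance: White top-pan balance on a grey base plate (198 x 204 x 12 mm, its top 30 mm above the origin), about 3.1 kg, loose on four pads. Origin: on the plane of the feet; x to the rear, y to its left, z up. Feet at x -92 (front) and 62 mm, y +-82 mm. Housing: x -41 to 81, y +-90, top 75 mm up; sloping console x -107 to -34, y +-45, up to 52 mm high. Over 35 N on a foot or a tilt of 2 degrees harms it.
- pan: Round steel weighing pan, 100 mm across, fixed on the balance. Its top face is 10 mm above this origin, which lies on its axis, 17 mm behind and 79 mm above the origin of balance; z up. The pan bears up to 15 N. A retort stand with glassware rises behind the gap between the balance and the mantle (x over 0.61, y -0.25 to 0, over 0.4 high): carry things past in front of it.
- screw_left_wing (a point): Middle of the black wing of the front left levelling screw: a bar 54 mm long (x), 12 mm thick (y), 21 mm high (z), 70 mm above the feet. z is the screw axis. Turned clockwise seen from above, the screw goes down 5 mm a turn (the wing too, while its foot hangs free); 2 turns of room down, under half a turn up. It stays where it is left.
- screw_right_wing (a point): The same for the front right screw. Both: turning takes about 0.02 N m with the foot hanging free and about 0.013 N m more for each newton on the foot, which turns along. A screw that carries its corner starts with about 11 N on it, so it is stiff at once. All is well at about 7 N; past 11 N or so the other front foot and the rear foot on this side hardly carry.
- foot_front_left: Rubber foot disc, 40 mm across; origin: centre of its underside, which should rest on its 58 mm cork pad. It is on the end of the left screw. One front pad (either) is worn 2 to 4 mm thinner than the others, which are 8 mm: that foot hangs free, by a gap too small to measure well. All feet yield about 0.05 mm a newton.
- foot_front_right: Rubber foot disc, 40 mm across; origin: centre of its underside, which should rest on its 58 mm cork pad. It is on the end of the right screw. It may be this one that hangs free, or the left.
- foot_rear_left: Rubber foot disc, 40 mm across; origin: centre of its underside, which should rest on its 58 mm cork pad. Fixed in height.
- foot_rear_right: Rubber foot disc, 40 mm across; origin: centre of its underside, which should rest on its 58 mm cork pad. Fixed in height.
- dropper_bottle: Small brown bottle with a dark cap, 77 mm tall, 90 g: round body 36 mm across up to 50 mm, cap 18 mm across above 63 mm. Origin: centre of its underside; z up. It stands on the left of the desk, beyond the big round heating mantle (127 mm high, centre at x 0.485, y 0.03, radius 135 mm).
- lying_cup: Bystander: white cup lying on its side, 70 x 67 x 53 mm, to the right of the balance. Origin: middle of its underside.
- brush: Bystander: small brush, 166 mm long (y), 14 mm thick, lying in front of the balance. Origin: middle of its underside.
- tape_1: Bystander: small roll of black tape, 55 mm across, 19 mm high, on the near left of the mantle. Origin: middle of its underside.
There are look-alikes about, which are no part of the job. What is shaped like the dropper_bottle but yellow is not meant.

How it is judged:
On the way:
1. the balance, untouched and with nothing on its pan, stands level within 0.5 degrees with at least 2.5 N on each of its four feet (contact force between each of foot_front_left, foot_front_right, foot_rear_left, foot_rear_right and anything else above 2.5 N and angle between balance's own z axis and vertical below 0.0087 rad and contact force between each of the fingers, the arm, dropper_bottle and balance below 0.05 N), for 0.3 s.
At the end, for the whole second after the job is handed in: the balance is at rest, level within 0.5 degrees, with at least 2.5 N on each of its four feet, and the dropper bottle stands upright and still on the pan, its centre within 25 mm of the pan's centre (contact force between each of foot_front_left, foot_front_right, foot_rear_left, foot_rear_right and anything else above 2.5 N and angle between balance's own z axis and vertical below 0.0087 rad and horizontal distance between dropper_bottle and pan below 0.025 m and z of dropper_bottle in the frame of pan between 0.006 and 0.014 m and angle between dropper_bottle's own z axis and vertical below 0.1 rad and linear speed of each of dropper_bottle, balance below 0.02 m/s); the robot touches nothing.
It fails at once if the balance is pressed down so hard that over 35 N come on one of its feet (contact force between any of foot_front_left, foot_front_right, foot_rear_left, foot_rear_right and anything else above 35 N).
It fails at once if the balance is tipped by more than 2 degrees (angle between balance's own z axis and vertical above 0.035 rad).
It fails at once if over 15 N on the pan (contact force between pan and anything else above 15 N).
It fails at once if the balance is shoved more than 10 mm (distance of balance from where it was at the start of the episode above 0.01 m).
It fails at once if the cup, the brush or the tape is moved by more than 30 mm (distance of any of lying_cup, brush, tape_1 from where it was at the start of the episode above 0.03 m).
It also fails if it takes over 72 s, if anything falls off the work surface, if the arm or the gripper's body presses on something with over 40 N, if the wrist force passes 120 N, or if a joint passes its speed limit or range.

## Working session

There is one attempt and no reset: what is moved stays moved. The work goes in short steps, Python scripts to look and compute and a tool call to move; the robot and the scene stay as the last step left them, time stands still between calls to the robot, and variables do not carry over. Pictures are saved under pics/ and viewed, and the job is handed in when it is done.

Besides the shell and the picture viewer there is one more tool, called after "Emit:" in YAML: its name, and indented under it one key for each argument. play_rows: Moves the arm, as the interface text tells. Its arguments: {"type":"object","properties":{"deltas":{"type":"array"},"grip_force":{"type":"number"}},"required":["deltas"]}

```bash
mkdir -p pics; cat > h.py <<'E'
import numpy as np, cv2
from workcell import monitor, eyes
from scipy.spatial.transform import Rotation as R
def snap(name,fn):
    s=monitor.read_state(); c=eyes.read_camera(name)
    cv2.imwrite('pics/'+fn,c['frame'][:,:,::-1])
    if name=='wrist':
        T=np.eye(4);T[:3,:3]=R.from_rotvec(s['tcp_rot']).as_matrix();T[:3,3]=s['tool_pos']
        W=T@c['tool_from_camera']
    else: W=np.linalg.inv(c['view'])
    c['W']=W
    np.savez('pics/'+fn[:-4]+'.npz',**{k:c[k] for k in('frame','depth','K','W')})
    return c
def ray(c,u,v):
    d=np.linalg.inv(c['K'])@[u,v,1]; return c['W'][:3,3],c['W'][:3,:3]@d
def onplane(c,u,v,z):
    o,d=ray(c,u,v); return o+d*(z-o[2])/d[2]
def pt(c,u,v):
    o,d=ray(c,u,v); return o+d*c['depth'][int(v),int(u)]
def cloud(c):
    h,w=c['depth'].shape; u,v=np.meshgrid(np.arange(w),np.arange(h))
    d=np.stack([u,v,np.ones_like(u)],-1)@np.linalg.inv(c['K']).T@c['W'][:3,:3].T
    return c['W'][:3,3]+d*c['depth'][...,None]
E
python3 - <<'E'
from h import *
s=monitor.read_state();print(s)
for n in('scene','side','wrist'):
    c=snap(n,n+'0.png');print(n,c['W'].round(3))
E
```

```text
{'time': 0.0, 'q': array([-1.35589709e+00,  2.64771660e-01,  1.60542898e+00, -1.92918134e-05,
        1.27368665e+00, -3.68857008e-02]), 'joint_vel': array([ 0.00112462, -0.00133131, -0.00061336, -0.00076745,  0.00036442,
        0.00023372]), 'joint_torque': array([ 2.00439485e-03, -5.15106726e+01, -3.67317402e+01,  2.01888574e-04,
        1.31152302e-02, -1.03682967e-05]), 'tool_pos': array([ 0.16801612, -0.65302726,  0.25191981]), 'tcp_rot': array([ 2.08812673,  0.26671655, -2.08859475]), 'wrist_force': array([-0.12259564, -0.07855432,  0.39746755]), 'torque': array([-0.01928979, -0.0411485 ,  0.00212631]), 'width': 0.9985046135091625}
scene [[ 0.619 -0.335  0.71  -0.783]
 [-0.785 -0.272  0.556 -0.996]
 [ 0.007 -0.902 -0.431  0.876]
 [ 0.     0.     0.     1.   ]]
side [[-0.992 -0.053  0.117  0.373]
 [-0.128  0.366 -0.922  1.34 ]
 [ 0.006 -0.929 -0.37   0.593]
 [ 0.     0.     0.     1.   ]]
wrist [[ 0.249 -0.925 -0.286  0.241]
 [-0.969 -0.238 -0.071 -0.635]
 [-0.002  0.295 -0.955  0.373]
 [ 0.     0.     0.     1.   ]]
```

View pics/scene0.png

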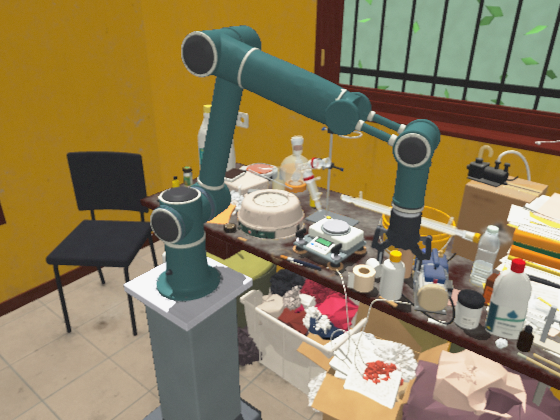

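View pics/side0.png

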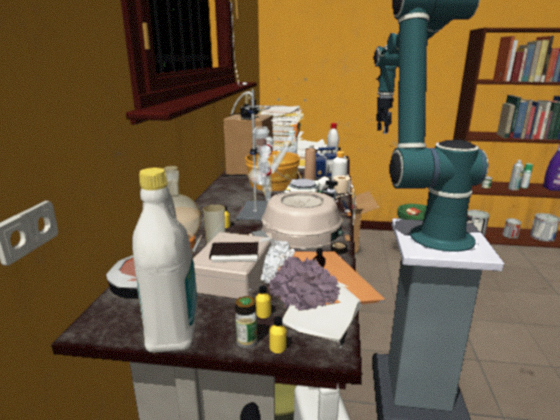

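View pics/wrist0.png

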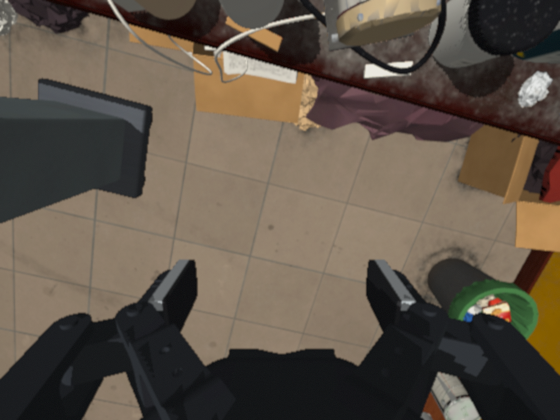

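```bash
python3 - <<'E'
import cv2
a=cv2.imread('pics/scene0.png');cv2.imwrite('pics/s0a.png',cv2.resize(a[200:280,220:400],None,fx=4.4,fy=4.4,interpolation=cv2.INTER_CUBIC))
cv2.imwrite('pics/s0b.png',cv2.resize(a[160:250,140:300],None,fx=5,fy=5,interpolation=cv2.INTER_CUBIC))
a=cv2.imread('pics/side0.png');cv2.imwrite('pics/d0a.png',cv2.resize(a[150:360,200:370],None,fx=2.8,fy=2.8,interpolation=cv2.INTER_CUBIC))
E
```

```text
(no output)
```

View pics/s0a.png

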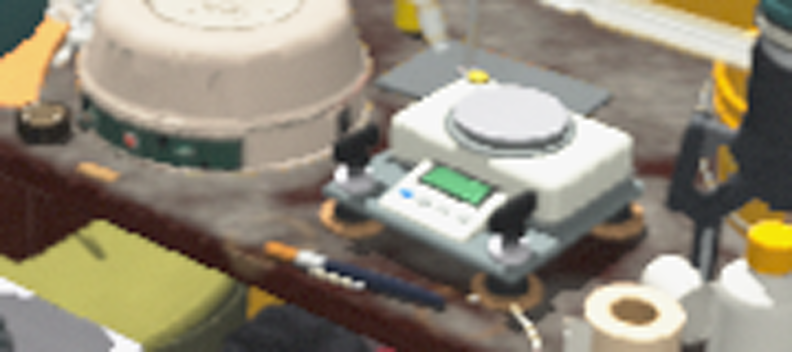

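View pics/s0b.png

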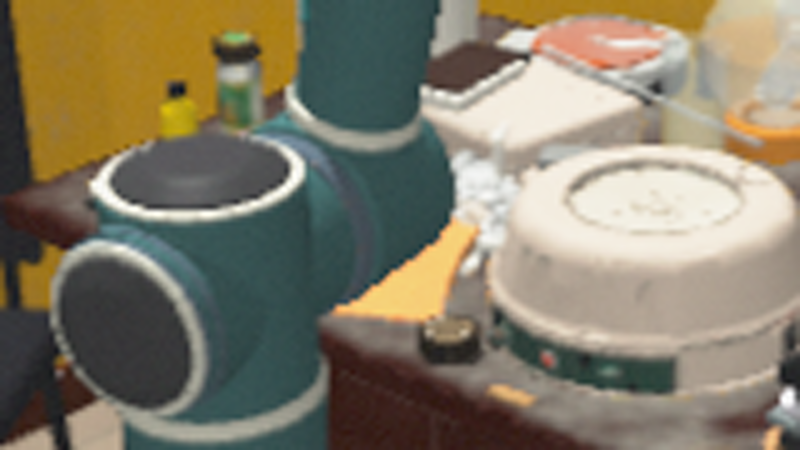

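View pics/d0a.png

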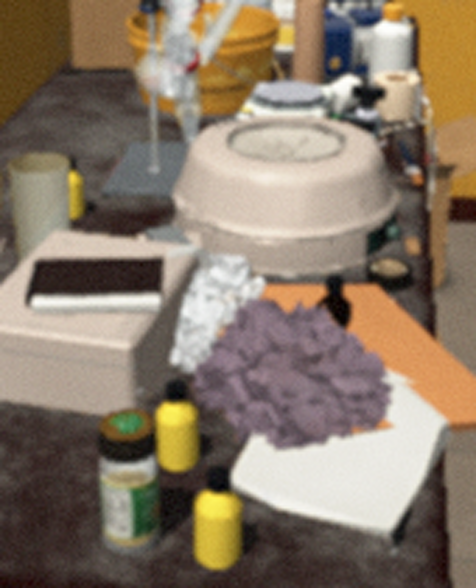

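```bash
python3 - <<'E'
from h import *
c=dict(np.load('pics/scene0.npz'));d=dict(np.load('pics/side0.npz'))
for n,(u,v) in dict(L=(301,233),R=(336,250)).items(): print(n,onplane(c,u,v,.078),pt(c,u,v))
for u,v in((319,252),(320,258),(318,262)): print('bot',pt(d,u,v),onplane(d,u,v,.05))
print('tape',pt(c,229,228))
P=cloud(c);f=c['frame'].astype(int)
# pan: points z .09-.11
m=(P[...,0]>.4)&(P[...,0]<.8)&(P[...,1]<-.1)&(P[...,1]>-.45)
for lo,hi in((.04,.06),(.07,.09),(.09,.105)):
    q=P[m&(P[...,2]>lo)&(P[...,2]<hi)];print(lo,len(q),q.mean(0),q.min(0),q.max(0))
cm=np.median(f,axis=(0,1))
E
```

```text
L [ 0.39964508 -0.18094617  0.078     ] [ 0.39707766 -0.18271626  0.07973248]
R [ 0.37724735 -0.34748742  0.078     ] [ 0.38504247 -0.3431286   0.07263832]
bot [0.40874142 0.304414   0.06895261] [0.41001515 0.26698134 0.05      ]
bot [0.40496073 0.31287222 0.05459693] [0.40522919 0.30410705 0.05      ]
bot [0.4098751  0.31984023 0.04523094] [0.4095586  0.32871761 0.05      ]
tape [0.33373121 0.1324707  0.0201727 ]
0.04 423 [ 0.4551515  -0.27240132  0.05129107] [ 0.40003908 -0.44979822  0.04003778] [ 0.68425403 -0.10020366  0.05997804]
0.07 669 [ 0.48838587 -0.27379364  0.08189045] [ 0.40000729 -0.43890892  0.07001204] [ 0.68940743 -0.10130239  0.08985453]
0.09 316 [ 0.51856396 -0.26213148  0.0975273 ] [ 0.40322608 -0.41315398  0.09030832] [ 0.69881461 -0.10018391  0.10487059]
```

```bash
python3 - <<'E'
from h import *
s=monitor.read_state();print(R.from_rotvec(s['tcp_rot']).as_matrix().round(3))
E
```

```text
[[-0.     0.249 -0.968]
 [ 0.002 -0.968 -0.249]
 [-1.    -0.002 -0.   ]]
```

Emit:
play_rows:
  deltas:
    - {"z": 60}
    - {"x": 30,"y": 45,"z": 80,"wz": 10}
    - {"x": 60,"y": 90,"z": 80,"wz": 20}
    - {"x": 90,"y": 135,"z": 80,"wz": 30}
    - {"x": 120,"y": 180,"z": 80,"wz": 40}
    - {"x": 150,"y": 225,"z": 80,"wz": 50}
    - {"x": 180,"y": 270,"z": 80,"wz": 60}
    - {"x": 210,"y": 315,"z": 80,"wz": 70}
    - {"x": 240,"y": 360,"z": 80,"wz": 80}
    - {"x": 250,"y": 388,"z": 80,"wz": 90}
    - {"x": 250,"y": 388,"z": 80,"wz": 100}
    - {"x": 250,"y": 388,"z": 80,"wz": 110}
    - {"x": 250,"y": 388,"z": 80,"wz": 120}
    - {"x": 250,"y": 388,"z": 80,"wz": 130}
    - {"x": 250,"y": 388,"z": 80,"wz": 140}
    - {"x": 250,"y": 388,"z": 80,"wz": 150}
    - {"x": 250,"y": 388,"z": 80,"wz": 160}
    - {"x": 250,"y": 388,"z": 80,"wz": 160}
    - {"x": 250,"y": 388,"z": 80,"wz": 160}
  grip_force: 20

```text
schema error: expected keys wx, wy, wz, x, y, z, fingers
```

```bash
python3 - <<'E'
from h import *
c=snap('wrist','w1.png');print(monitor.read_state());print(c['K'])
E
```

```text
{'time': 0.2, 'q': array([-1.35591146e+00,  2.64514400e-01,  1.60489124e+00, -3.13328719e-05,
        1.27370051e+00, -3.68869708e-02]), 'joint_vel': array([-0.00130973, -0.00309207, -0.00444121, -0.00033215,  0.00076639,
        0.0013228 ]), 'joint_torque': array([ 4.44894667e-04, -5.15192091e+01, -3.67436492e+01,  5.40531332e-06,
        9.01643158e-03, -1.33053803e-06]), 'tool_pos': array([ 0.16805871, -0.65328541,  0.25238361]), 'tcp_rot': array([ 2.08785551,  0.26584412, -2.08820143]), 'wrist_force': array([-1.00808936,  1.26421475, -0.25376346]), 'torque': array([-0.04190931,  0.01499957,  0.0206981 ]), 'width': 0.9994069843645293}
[[289.32698444   0.         281.30116269]
 [  0.         289.32698444 208.00505132]
 [  0.           0.           1.        ]]
```

View pics/w1.png

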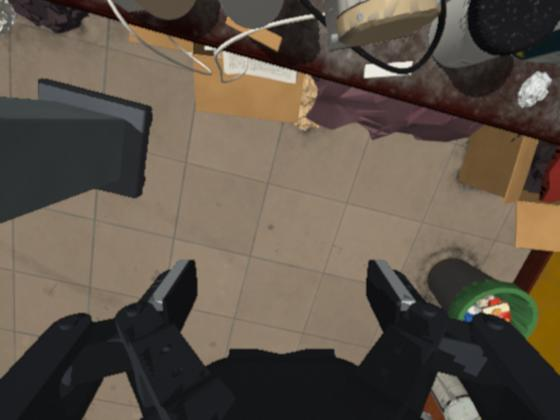

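Emit:
play_rows:
  deltas:
    - {"wx": 0,"wy": 0,"wz": 0,"x": 0,"y": 0,"z": 60,"fingers": -1}
    - {"wx": 0,"wy": 0,"wz": 10,"x": 30,"y": 45,"z": 80,"fingers": -1}
    - {"wx": 0,"wy": 0,"wz": 20,"x": 60,"y": 90,"z": 80,"fingers": -1}
    - {"wx": 0,"wy": 0,"wz": 30,"x": 90,"y": 135,"z": 80,"fingers": -1}
    - {"wx": 0,"wy": 0,"wz": 40,"x": 120,"y": 180,"z": 80,"fingers": -1}
    - {"wx": 0,"wy": 0,"wz": 50,"x": 150,"y": 225,"z": 80,"fingers": -1}
    - {"wx": 0,"wy": 0,"wz": 60,"x": 180,"y": 270,"z": 80,"fingers": -1}
    - {"wx": 0,"wy": 0,"wz": 70,"x": 210,"y": 315,"z": 80,"fingers": -1}
    - {"wx": 0,"wy": 0,"wz": 80,"x": 235,"y": 355,"z": 80,"fingers": -1}
    - {"wx": 0,"wy": 0,"wz": 90,"x": 250,"y": 388,"z": 80,"fingers": -1}
    - {"wx": 0,"wy": 0,"wz": 100,"x": 250,"y": 388,"z": 80,"fingers": -1}
    - {"wx": 0,"wy": 0,"wz": 110,"x": 250,"y": 388,"z": 80,"fingers": -1}
    - {"wx": 0,"wy": 0,"wz": 120,"x": 250,"y": 388,"z": 80,"fingers": -1}
    - {"wx": 0,"wy": 0,"wz": 130,"x": 250,"y": 388,"z": 80,"fingers": -1}
    - {"wx": 0,"wy": 0,"wz": 140,"x": 250,"y": 388,"z": 80,"fingers": -1}
    - {"wx": 0,"wy": 0,"wz": 150,"x": 250,"y": 388,"z": 80,"fingers": -1}
    - {"wx": 0,"wy": 0,"wz": 160,"x": 250,"y": 388,"z": 80,"fingers": -1}
    - {"wx": 0,"wy": 0,"wz": 160,"x": 250,"y": 388,"z": 80,"fingers": -1}
    - {"wx": 0,"wy": 0,"wz": 160,"x": 250,"y": 388,"z": 80,"fingers": -1}
  grip_force: 20

```text
time: 2.58
tool_pos: [0.4181, -0.2657, 0.3332]
tcp_rot: [0.079, 1.57, -0.079]
wrist_force: [-0.0, 0.5, 0.7]
width: 0.998
```

```bash
python3 - <<'E'
from h import *
c=snap('wrist','w1.png');print(monitor.read_state())
E
```

```text
{'time': 2.625, 'q': array([-6.16343179e-01, -1.22059084e-01,  1.86984592e+00,  7.53574215e-06,
        1.39388231e+00, -2.08757174e+00]), 'joint_vel': array([-0.00105054,  0.0006555 , -0.00075273,  0.00098533,  0.00089702,
       -0.00985554]), 'joint_torque': array([-9.90143308e-04, -3.09998131e+01, -3.78533542e+01, -4.47267194e-04,
        1.77957922e-03,  1.81031087e-02]), 'tool_pos': array([ 0.41810515, -0.2656691 ,  0.33322296]), 'tcp_rot': array([ 0.07823338,  1.56944203, -0.07815903]), 'wrist_force': array([ 0.3898829 ,  0.307448  , -0.46090519]), 'torque': array([ 0.06378684, -0.00684505,  0.03919636]), 'width': 0.9973918291533349}
```

View pics/w1.png

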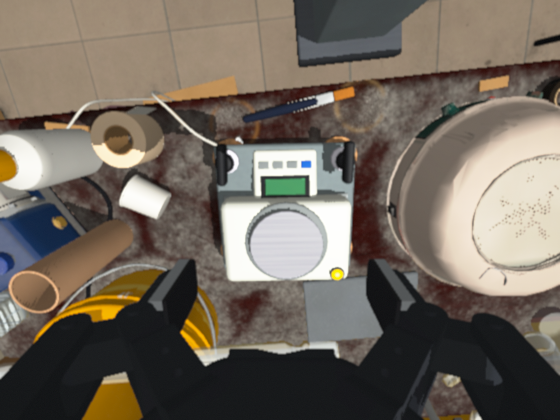

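```bash
python3 - <<'E'
from h import *
c=dict(np.load('pics/w1.npz'));f=c['frame'];P=cloud(c)
g=f.max(2)
for n,(u0,u1,v0,v1) in dict(R=(210,232,138,192),L=(338,360,136,188)).items():
    m=np.zeros(g.shape,bool);m[v0:v1,u0:u1]=(g[v0:v1,u0:u1]<60)
    m&=(P[...,2]>.06)
    q=P[m];z=np.median(q[:,2]);print(n,m.sum(),np.percentile(q[:,2],[5,50,95]))
    q=q[q[:,2]>np.percentile(q[:,2],95)-.008]
    r=cv2.minAreaRect((q[:,:2]*1000).astype(np.float32));print(r)
# pan
hs=cv2.cvtColor(f,cv2.COLOR_RGB2HSV)
m=(P[...,2]>.092)&(P[...,2]<.108)&(abs(P[...,0]-.5)<.08)&(abs(P[...,1]+.26)<.08)
q=P[m];print('pan',len(q),np.median(q[:,2]),cv2.minEnclosingCircle((q[:,:2]*1000).astype(np.float32)),q.mean(0))
hm=(P[...,2]>.065)&(P[...,2]<.09)&(P[...,0]>.42)&(P[...,0]<.6)&(abs(P[...,1]+.265)<.12)
q=P[hm];print('house',np.median(q[:,2]),cv2.minAreaRect((q[:,:2]*1000).astype(np.float32)))
E
python3 - <<'E'
import cv2
a=cv2.imread('pics/w1.png');cv2.imwrite('pics/w1a.png',cv2.resize(a[90:300,190:400],None,fx=2.8,fy=2.8,interpolation=cv2.INTER_CUBIC))
E
```

```text
R 394 [0.06721355 0.08554027 0.0876506 ]
((367.5940856933594, -313.7734375), (37.52598190307617, 114.47488403320312), 41.40248107910156)
L 324 [0.06719779 0.08497701 0.08840149]
((373.1701354980469, -205.34059143066406), (113.98111724853516, 41.59469223022461), 41.01209259033203)
pan 3864 0.09588878945886734 ((507.22833251953125, -268.42034912109375), 49.568138122558594) [ 0.50547266 -0.26823148  0.09588923]
house 0.0817938323293585 ((491.41778564453125, -267.22955322265625), (180.3966064453125, 155.30482482910156), 85.74637603759766)
```

View pics/w1a.png

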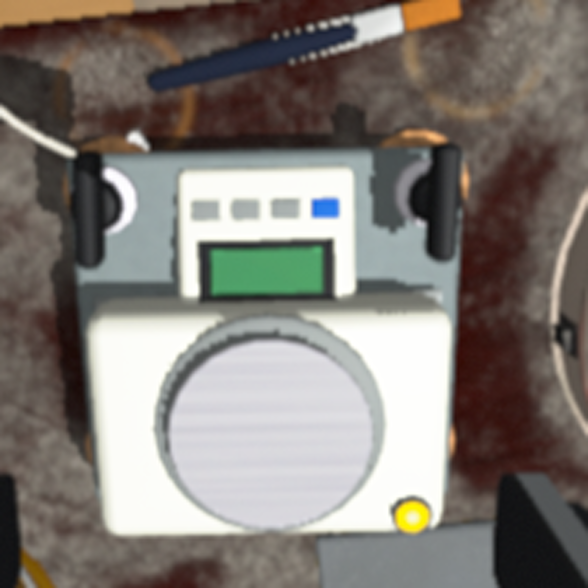

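```bash
python3 - <<'E'
from h import *
c=dict(np.load('pics/w1.npz'));f=c['frame'];P=cloud(c)
g=f.max(2)
for n,(u0,u1,v0,v1) in dict(R=(212,230,138,192),L=(338,358,136,188)).items():
    m=np.zeros(g.shape,bool);m[v0:v1,u0:u1]=(g[v0:v1,u0:u1]<60)
    m&=(P[...,2]>.078)&(P[...,2]<.1)
    k=cv2.connectedComponentsWithStats(m.astype(np.uint8));i=1+np.argmax(k[2][1:,4]);m=k[1]==i
    v,u=np.nonzero(m)
    for z in (.088,):
        q=np.array([onplane(c,a,b,z)[:2]*1000 for a,b in zip(u,v)],np.float32)
        print(n,len(q),cv2.minAreaRect(q),q.mean(0))
m=(P[...,2]>.092)&(P[...,2]<.108)&(abs(P[...,0]-.5)<.08)&(abs(P[...,1]+.26)<.08)
E
```

```text
R 323 ((390.2644348144531, -339.7937316894531), (12.63578987121582, 50.80849838256836), 81.04200744628906) [ 389.2317 -339.7763]
L 213 ((402.2468566894531, -182.0015869140625), (10.498917579650879, 50.43230056762695), 80.701416015625) [ 402.53204 -182.33951]
```

Emit:
play_rows:
  deltas:
    - {"wx": 0,"wy": 0,"wz": 1,"x": -5,"y": 40,"z": -30,"fingers": 0}
    - {"wx": 0,"wy": 0,"wz": 1,"x": -15,"y": 87,"z": -60,"fingers": 0}
    - {"wx": 0,"wy": 0,"wz": 1,"x": -15,"y": 87,"z": -110,"fingers": 0}
    - {"wx": 0,"wy": 0,"wz": 1,"x": -15,"y": 87,"z": -160,"fingers": 0}
    - {"wx": 0,"wy": 0,"wz": 1,"x": -15,"y": 87,"z": -200,"fingers": 0}
    - {"wx": 0,"wy": 0,"wz": 1,"x": -15,"y": 87,"z": -200,"fingers": 0}
    - {"wx": 0,"wy": 0,"wz": 1,"x": -15,"y": 87,"z": -200,"fingers": 0}

```text
time: 3.5
tool_pos: [0.4042, -0.1793, 0.1348]
tcp_rot: [0.063, 1.568, -0.064]
wrist_force: [1.1, 0.4, 0.1]
width: 0.504
```

```bash
python3 - <<'E'
from h import *
c=snap('wrist','w2.png');s=monitor.read_state();print(s)
E
```

```text
{'time': 3.55, 'q': array([-4.73852543e-01, -7.52811633e-02,  2.20453316e+00,  2.29657835e-05,
        1.00869472e+00, -1.96419855e+00]), 'joint_vel': array([ 0.00033636, -0.01242556, -0.01066063,  0.00094377, -0.00540479,
       -0.00343913]), 'joint_torque': array([ 2.83913553e-02, -2.74590880e+01, -3.15267062e+01,  1.09347176e-03,
        6.38348772e-02,  6.62834878e-03]), 'tool_pos': array([ 0.40476912, -0.17958413,  0.1354483 ]), 'tcp_rot': array([ 0.06197433,  1.56655502, -0.06435235]), 'wrist_force': array([ 0.79295427, -0.39488242,  0.19486615]), 'torque': array([ 0.02171656,  0.03511044, -0.00526552]), 'width': 0.5016741643009458}
```

View pics/w2.png

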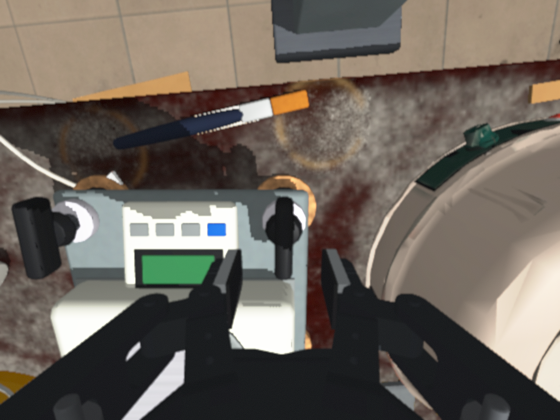

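```bash
python3 - <<'E'
from h import *
c=dict(np.load('pics/w2.npz'))
for u,v in((284,237),(284,198),(283,278)): print(onplane(c,u,v,.0875),pt(c,u,v))
print(onplane(c,282,208,.0875))
E
```

```text
[ 0.40007194 -0.17757194  0.0875    ] [ 0.39979881 -0.17755567  0.08814901]
[ 0.37489631 -0.17560122  0.0875    ] [ 0.3782104  -0.17576412  0.07525293]
[ 0.42892383 -0.18048731  0.0875    ] [ 0.42918308 -0.18050588  0.08706282]
[ 0.38105463 -0.17729907  0.0875    ]
```

Emit:
play_rows:
  deltas:
    - {"wx": 0,"wy": 0,"wz": 0,"x": -2,"y": 1,"z": -25,"fingers": 0}
    - {"wx": 0,"wy": 0,"wz": 0,"x": -2,"y": 1,"z": -52,"fingers": 0}
    - {"wx": 0,"wy": 0,"wz": 0,"x": -2,"y": 1,"z": -52,"fingers": 0.2}
    - {"wx": 0,"wy": 0,"wz": 0,"x": -2,"y": 1,"z": -52,"fingers": 0.5}
    - {"wx": 0,"wy": 0,"wz": 0,"x": -2,"y": 1,"z": -52,"fingers": 0.7}
    - {"wx": 0,"wy": 0,"wz": 0,"x": -2,"y": 1,"z": -52,"fingers": 0.85}
    - {"wx": 0,"wy": 0,"wz": 0,"x": -2,"y": 1,"z": -52,"fingers": 0.85}
  grip_force: 20

```text
time: 4.42
tool_pos: [0.4019, -0.1778, 0.0824]
tcp_rot: [0.063, 1.568, -0.063]
wrist_force: [-1.8, 4.4, 5.9]
width: 0.287
```

```bash
python3 - <<'E'
from h import *
s=monitor.read_state();print(s)
c=snap('wrist','w3.png')
E
```

```text
{'time': 4.425, 'q': array([-4.73492883e-01, -4.37574548e-03,  2.25191262e+00,  5.31985151e-04,
        8.92577570e-01, -1.96474188e+00]), 'joint_vel': array([ 1.60154636e-04,  2.65400993e-03, -1.25918056e-03, -2.48400949e-03,
       -9.32728196e-04,  4.64467857e-05]), 'joint_torque': array([ -1.44458022, -27.56689489, -29.4946146 ,  -0.81867479,
        -1.1733282 ,   0.04421173]), 'tool_pos': array([ 0.40192538, -0.17780393,  0.08241831]), 'tcp_rot': array([ 0.06252972,  1.56837   , -0.06291472]), 'wrist_force': array([-1.76927651,  4.44027048,  5.92263976]), 'torque': array([0.6534286 , 0.28508756, 0.03001167]), 'width': 0.2868806724083009}
```

View pics/w3.png

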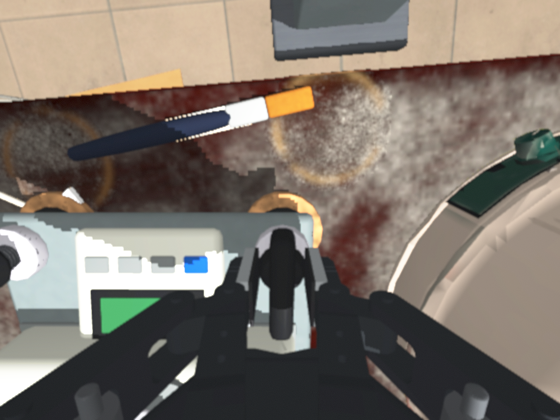

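Emit:
play_rows:
  deltas:
    - {"wx": 0,"wy": 0,"wz": 0,"x": 0,"y": 0,"z": 0,"fingers": 0.2}
    - {"wx": 0,"wy": 0,"wz": 0,"x": 0,"y": 0,"z": 8,"fingers": 0.2}
    - {"wx": 0,"wy": 0,"wz": 0,"x": 0,"y": 0,"z": 8,"fingers": 0.2}

```text
time: 4.85
tool_pos: [0.4021, -0.1784, 0.0903]
tcp_rot: [0.062, 1.568, -0.064]
wrist_force: [0.7, 1.2, -0.1]
width: 0.398
```

```bash
python3 - <<'E'
from h import *
s=monitor.read_state();print(s['tool_pos'],s['wrist_force'],s['torque'],s['joint_torque'][5],s['width'])
c=dict(np.load('pics/w2.npz'));P=cloud(c)
for v in range(196,240,4): print(v,[(int(P[v,u,2]*1000),) [0] for u in range(262,306,2)])
c=dict(np.load('pics/w3.npz'));P=cloud(c)
print()
for v in range(240,320,6): print(v,[(int(P[v,u,2]*1000),) [0] for u in range(236,328,4)])
E
```

```text
[ 0.40205993 -0.17838069  0.09026985] [ 0.69349706  1.21126366 -0.10061233] [-0.00157028  0.03311017  0.02800045] 0.00031392110031447373 0.3976343242510463
196 [36, 36, 37, 36, 36, 35, 35, 36, 36, 35, 34, 36, 36, 35, 35, 36, 35, 36, 36, 35, 36, 35]
200 [37, 36, 35, 36, 36, 37, 36, 35, 76, 78, 79, 78, 80, 80, 77, 72, 36, 37, 36, 36, 36, 35]
204 [36, 36, 37, 37, 39, 44, 46, 82, 84, 85, 86, 85, 85, 85, 85, 83, 46, 42, 36, 36, 37, 36]
208 [35, 35, 41, 46, 46, 46, 47, 86, 85, 87, 87, 86, 89, 87, 87, 86, 46, 46, 46, 45, 37, 36]
212 [37, 39, 45, 46, 47, 46, 46, 85, 87, 87, 87, 87, 86, 88, 87, 86, 47, 46, 45, 46, 44, 35]
216 [36, 46, 45, 45, 46, 62, 63, 86, 86, 88, 86, 87, 87, 87, 86, 85, 62, 61, 46, 46, 46, 45]
220 [36, 46, 47, 61, 63, 66, 66, 86, 86, 87, 87, 87, 88, 86, 85, 87, 66, 65, 62, 47, 46, 255]
224 [37, 46, 62, 64, 66, 68, 68, 85, 87, 87, 88, 87, 87, 86, 85, 86, 68, 68, 66, 64, 46, 46]
228 [36, 48, 63, 67, 69, 69, 69, 87, 86, 87, 87, 87, 86, 88, 86, 85, 69, 70, 68, 66, 62, 46]
232 [37, 36, 64, 68, 69, 70, 69, 86, 87, 86, 87, 88, 87, 87, 87, 84, 69, 69, 68, 66, 63, 35]
236 [36, 36, 
[... 768 characters left out ...]
6, 97, 96, 79, 37, 68, 69, 87, 87, 87, 87, 88, 85, 69, 68, 63, 83, 97, 96, 96, 97]
288 [202, 102, 103, 97, 97, 79, 36, 36, 36, 86, 87, 87, 87, 86, 85, 37, 36, 36, 85, 97, 96, 103, 103]
294 [107, 107, 108, 99, 98, 81, 36, 35, 35, 85, 86, 87, 86, 87, 85, 37, 36, 36, 86, 97, 98, 107, 108]
300 [111, 112, 111, 99, 98, 82, 36, 36, 35, 85, 86, 87, 88, 87, 86, 36, 36, 36, 87, 98, 102, 112, 112]
306 [115, 115, 114, 99, 98, 36, 36, 36, 36, 86, 87, 86, 87, 87, 86, 35, 35, 36, 87, 97, 103, 115, 114]
312 [117, 124, 124, 100, 98, 35, 36, 36, 35, 86, 86, 87, 87, 87, 84, 37, 36, 38, 87, 96, 102, 124, 118]
318 [126, 128, 128, 100, 97, 36, 37, 35, 36, 85, 87, 86, 87, 87, 84, 35, 36, 36, 35, 97, 104, 127, 127]
```

Emit:
play_rows:
  deltas:
    - {"wx": 0,"wy": 0,"wz": 0,"x": 0,"y": 0,"z": 5.5,"fingers": 0.2}
    - {"wx": 0,"wy": 0,"wz": 0,"x": 0,"y": 0,"z": 5.5,"fingers": 0.5}
    - {"wx": 0,"wy": 0,"wz": 0,"x": 0,"y": 0,"z": 5.5,"fingers": 0.7}
    - {"wx": 0,"wy": 0,"wz": 0,"x": 0,"y": 0,"z": 5.5,"fingers": 0.85}
    - {"wx": 0,"wy": 0,"wz": 0,"x": 0,"y": 0,"z": 5.5,"fingers": 0.9}
    - {"wx": 0,"wy": 0,"wz": 0,"x": 0,"y": 0,"z": 5.5,"fingers": 0.9}
  grip_force: 20

```text
time: 5.6
tool_pos: [0.4011, -0.1776, 0.0948]
tcp_rot: [0.063, 1.57, -0.063]
wrist_force: [-1.1, 0.4, 1.8]
width: 0.132
```

```bash
cat > st.py <<'E'
from h import *
s=monitor.read_state();print(s['time'],s['tool_pos'].round(4),s['wrist_force'].round(2),s['torque'].round(3),'j6t',s['joint_torque'][5].round(4),'q6',s['q'][5].round(3),'w',s['width'].round(3))
E
python3 st.py
```

```text
Traceback (most recent call last):
  File "st.py", line 2, in <module>
    s=monitor.read_state();print(s['time'],s['tool_pos'].round(4),s['wrist_force'].round(2),s['torque'].round(3),'j6t',s['joint_torque'][5].round(4),'q6',s['q'][5].round(3),'w',s['width'].round(3))
                                                                                                                                                                                 ^^^^^^^^^^^^^^^^
AttributeError: 'float' object has no attribute 'round'
```

```bash
sed -i "s/s\['width'\].round(3)/round(s['width'],3)/" st.py; python3 st.py
```

```text
5.6 [ 0.4011 -0.1776  0.0948] [-1.1   0.39  1.81] [ 0.214  0.025 -0.103] j6t -0.0871 q6 -1.965 w 0.132
```

Emit:
play_rows:
  deltas:
    - {"wx": 0,"wy": 0,"wz": -7,"x": 0,"y": 0,"z": -0.1,"fingers": 0.9}
    - {"wx": 0,"wy": 0,"wz": -14,"x": 0,"y": 0,"z": -0.2,"fingers": 0.9}
    - {"wx": 0,"wy": 0,"wz": -20,"x": 0,"y": 0,"z": -0.3,"fingers": 0.9}

```text
time: 5.98
tool_pos: [0.4012, -0.177, 0.0946]
tcp_rot: [0.34, 1.545, -0.338]
wrist_force: [0.2, 4.0, 4.4]
width: 0.133
```

```bash
python3 st.py
```

```text
5.975 [ 0.4012 -0.177   0.0946] [0.18 4.03 4.43] [0.864 0.018 0.229] j6t -0.5811 q6 -1.613 w 0.133
```

Emit:
play_rows:
  deltas:
    - {"wx": 0,"wy": 0,"wz": 0,"x": 0,"y": 0,"z": 0,"fingers": 0.9}
    - {"wx": 0,"wy": 0,"wz": 0,"x": 0,"y": 0,"z": 0,"fingers": 0.9}

```text
time: 6.22
tool_pos: [0.4011, -0.1771, 0.0946]
tcp_rot: [0.337, 1.545, -0.334]
wrist_force: [-0.4, 5.0, 5.2]
width: 0.136
```

```bash
python3 st.py;python3 st.py; python3 -c "
from h import *
snap('wrist','w4.png')"; python3 st.py
```

```text
6.225 [ 0.4011 -0.1771  0.0946] [-0.44  4.97  5.2 ] [ 1.015  0.045 -0.116] j6t -0.1738 q6 -1.617 w 0.136
6.225 [ 0.4011 -0.1771  0.0946] [-0.44  4.97  5.2 ] [ 1.015  0.045 -0.116] j6t -0.1738 q6 -1.617 w 0.136
6.275 [ 0.4011 -0.177   0.0946] [-0.62  5.61  5.8 ] [ 1.1    0.124 -0.152] j6t -0.165 q6 -1.617 w 0.137
```

View pics/w4.png

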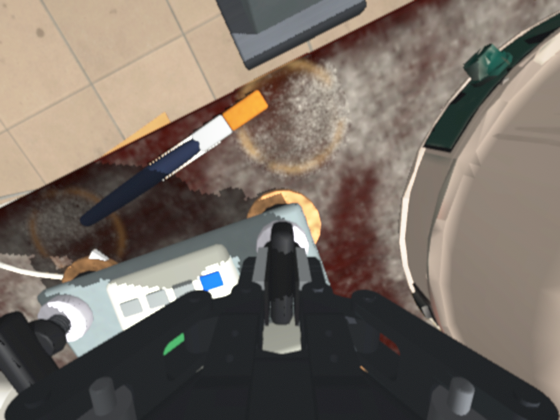

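Emit:
play_rows:
  deltas:
    - {"wx": 0,"wy": 0,"wz": -3,"x": 0,"y": 0,"z": 0,"fingers": 0.9}
    - {"wx": 0,"wy": 0,"wz": -6,"x": 0,"y": 0,"z": 0,"fingers": 0.9}
    - {"wx": 0,"wy": 0,"wz": -9,"x": 0,"y": 0,"z": 0,"fingers": 0.9}
    - {"wx": 0,"wy": 0,"wz": -12,"x": 0,"y": 0,"z": 0,"fingers": 0.9}

```text
time: 6.78
tool_pos: [0.4012, -0.177, 0.0945]
tcp_rot: [0.501, 1.513, -0.498]
wrist_force: [-0.1, 7.3, 5.5]
width: 0.133
```

```bash
python3 st.py; python3 -c "
from h import *
print(monitor.read_state()['joint_vel'])"
```

```text
6.775 [ 0.4012 -0.177   0.0945] [-0.06  7.34  5.53] [1.17  0.044 0.202] j6t -0.2092 q6 -1.407 w 0.133
[ 7.10874448e-04 -8.57113154e-05  3.25290133e-04  2.83157766e-03
  1.74768871e-03  4.16194174e-01]
```

Emit:
play_rows:
  deltas:
    - {"wx": 0,"wy": 0,"wz": 3,"x": 0,"y": 0,"z": 0,"fingers": 0.9}
    - {"wx": 0,"wy": 0,"wz": 6,"x": 0,"y": 0,"z": 0,"fingers": 0.9}
    - {"wx": 0,"wy": 0,"wz": 9,"x": 0,"y": 0,"z": 0,"fingers": 0.9}
    - {"wx": 0,"wy": 0,"wz": 12,"x": 0,"y": 0,"z": 0,"fingers": 0.9}

```text
time: 7.28
tool_pos: [0.4007, -0.1774, 0.0946]
tcp_rot: [0.334, 1.546, -0.334]
wrist_force: [-2.0, 2.9, 5.9]
width: 0.132
```

```bash
python3 st.py; python3 -c "
from h import *
print(monitor.read_state()['joint_vel'])"
```

```text
7.275 [ 0.4007 -0.1774  0.0946] [-2.01  2.88  5.88] [ 0.756  0.331 -0.224] j6t 0.2512 q6 -1.619 w 0.132
[ 0.00105215 -0.00046093 -0.00070912 -0.00276705 -0.00098563 -0.41459699]
```

Emit:
play_rows:
  deltas:
    - {"wx": 0,"wy": 0,"wz": 7,"x": 0,"y": 0,"z": 0.1,"fingers": 0.9}
    - {"wx": 0,"wy": 0,"wz": 14,"x": 0,"y": 0,"z": 0.2,"fingers": 0.9}
    - {"wx": 0,"wy": 0,"wz": 20,"x": 0,"y": 0,"z": 0.3,"fingers": 0.9}
    - {"wx": 0,"wy": 0,"wz": 20,"x": 0,"y": 0,"z": 0.3,"fingers": 0.5}
    - {"wx": 0,"wy": 0,"wz": 20,"x": 0,"y": 0,"z": 0.3,"fingers": 0.1}
    - {"wx": 0,"wy": 0,"wz": 20,"x": 0,"y": 0,"z": 30,"fingers": 0}
    - {"wx": 0,"wy": 0,"wz": 20,"x": 0,"y": 0,"z": 60,"fingers": 0}
    - {"wx": 0,"wy": 0,"wz": 20,"x": -6,"y": -60,"z": 60,"fingers": 0}
    - {"wx": 0,"wy": 0,"wz": 20,"x": -9,"y": -120,"z": 60,"fingers": 0}
    - {"wx": 0,"wy": 0,"wz": 20,"x": -11,"y": -163,"z": 60,"fingers": 0}
    - {"wx": 0,"wy": 0,"wz": 20,"x": -11,"y": -163,"z": 50,"fingers": 0}
    - {"wx": 0,"wy": 0,"wz": 20,"x": -11,"y": -163,"z": 45,"fingers": 0}

```text
time: 8.78
tool_pos: [0.3894, -0.3399, 0.1381]
tcp_rot: [0.065, 1.572, -0.062]
wrist_force: [-0.7, 0.5, -0.5]
width: 0.5
```

```bash
python3 st.py; python3 -c "
from h import *
snap('wrist','w5.png')"
```

```text
8.775 [ 0.3894 -0.3399  0.1381] [-0.7   0.54 -0.52] [ 0.045 -0.015  0.011] j6t -0.0001 q6 -2.256 w 0.5
```

View pics/w5.png

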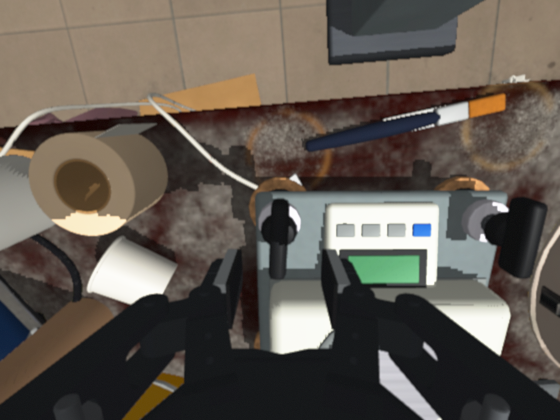

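```bash
python3 - <<'E'
from h import *
c=dict(np.load('pics/w5.npz'))
for u,v in((279,239),(281,201),(278,277)): print(onplane(c,u,v,.0875),pt(c,u,v))
E
```

```text
[ 0.38766475 -0.34150592  0.0875    ] [ 0.31517696 -0.33436658  0.25871495]
[ 0.36264001 -0.33817951  0.0875    ] [ 0.36533534 -0.33839604  0.07777705]
[ 0.41490084 -0.3444543   0.0875    ] [ 0.41541482 -0.34450629  0.08661755]
```

Emit:
play_rows:
  deltas:
    - {"wx": 0,"wy": 0,"wz": -2,"x": 0,"y": -1.4,"z": -25,"fingers": 0}
    - {"wx": 0,"wy": 0,"wz": -2,"x": 0,"y": -1.4,"z": -42.5,"fingers": 0.2}
    - {"wx": 0,"wy": 0,"wz": -2,"x": 0,"y": -1.4,"z": -42.5,"fingers": 0.5}
    - {"wx": 0,"wy": 0,"wz": -2,"x": 0,"y": -1.4,"z": -42.5,"fingers": 0.7}
    - {"wx": 0,"wy": 0,"wz": -2,"x": 0,"y": -1.4,"z": -42.5,"fingers": 0.85}
    - {"wx": 0,"wy": 0,"wz": -2,"x": 0,"y": -1.4,"z": -42.5,"fingers": 0.9}
    - {"wx": 0,"wy": 0,"wz": -2,"x": 0,"y": -1.4,"z": -42.5,"fingers": 0.9}
    - {"wx": 0,"wy": 0,"wz": -2,"x": 0,"y": -1.4,"z": -42.5,"fingers": 0.9}
  grip_force: 20

```text
time: 9.82
tool_pos: [0.3904, -0.3421, 0.0973]
tcp_rot: [0.09, 1.568, -0.09]
wrist_force: [0.7, 2.2, 0.2]
width: 0.136
```

```bash
python3 st.py
```

```text
9.825 [ 0.3904 -0.3421  0.0973] [0.7  2.17 0.25] [ 0.495 -0.175 -0.042] j6t 0.0218 q6 -2.224 w 0.136
```

Emit:
play_rows:
  deltas:
    - {"wx": 0,"wy": 0,"wz": -3,"x": 0,"y": 0,"z": 0,"fingers": 0.9}
    - {"wx": 0,"wy": 0,"wz": -6,"x": 0,"y": 0,"z": -0.1,"fingers": 0.9}
    - {"wx": 0,"wy": 0,"wz": -9,"x": 0,"y": 0,"z": -0.1,"fingers": 0.9}
    - {"wx": 0,"wy": 0,"wz": -12,"x": 0,"y": 0,"z": -0.2,"fingers": 0.9}

```text
time: 10.32
tool_pos: [0.3905, -0.3419, 0.0971]
tcp_rot: [0.256, 1.555, -0.256]
wrist_force: [0.7, 3.6, 2.3]
width: 0.13
```

```bash
python3 st.py
```

```text
10.325 [ 0.3905 -0.3419  0.0971] [0.67 3.61 2.34] [ 0.64  -0.15   0.056] j6t -0.3936 q6 -2.013 w 0.13
```

Emit:
play_rows:
  deltas:
    - {"wx": 0,"wy": 0,"wz": -8,"x": 0,"y": 0,"z": -0.1,"fingers": 0.9}
    - {"wx": 0,"wy": 0,"wz": -16,"x": 0,"y": 0,"z": -0.2,"fingers": 0.9}
    - {"wx": 0,"wy": 0,"wz": -24,"x": 0,"y": 0,"z": -0.3,"fingers": 0.9}
    - {"wx": 0,"wy": 0,"wz": -32,"x": 0,"y": 0,"z": -0.4,"fingers": 0.9}
    - {"wx": 0,"wy": 0,"wz": -40,"x": 0,"y": 0,"z": -0.5,"fingers": 0.9}
    - {"wx": 0,"wy": 0,"wz": -48,"x": 0,"y": 0,"z": -0.6,"fingers": 0.9}
    - {"wx": 0,"wy": 0,"wz": -51,"x": 0,"y": 0,"z": -0.7,"fingers": 0.9}
    - {"wx": 0,"wy": 0,"wz": -54,"x": 0,"y": 0,"z": -0.7,"fingers": 0.9}
    - {"wx": 0,"wy": 0,"wz": -57,"x": 0,"y": 0,"z": -0.8,"fingers": 0.9}
    - {"wx": 0,"wy": 0,"wz": -60,"x": 0,"y": 0,"z": -0.8,"fingers": 0.9}

```text
time: 11.58
tool_pos: [0.3914, -0.3411, 0.0966]
tcp_rot: [1.065, 1.295, -1.06]
wrist_force: [5.0, 6.0, 3.0]
width: 0.133
```

```bash
python3 st.py
```

```text
11.575 [ 0.3914 -0.3411  0.0966] [4.99 6.   2.97] [ 1.289 -0.707  0.128] j6t -0.3252 q6 -0.966 w 0.133
```

Emit:
play_rows:
  deltas:
    - {"wx": 0,"wy": 0,"wz": 0,"x": 1,"y": 1,"z": 0.3,"fingers": 0.9}
    - {"wx": 0,"wy": 0,"wz": -3,"x": 1.5,"y": 1.5,"z": 0.3,"fingers": 0.9}
    - {"wx": 0,"wy": 0,"wz": -6,"x": 1.5,"y": 1.5,"z": 0.3,"fingers": 0.9}
    - {"wx": 0,"wy": 0,"wz": -9,"x": 1.5,"y": 1.5,"z": 0.2,"fingers": 0.9}
    - {"wx": 0,"wy": 0,"wz": -12,"x": 1.5,"y": 1.5,"z": 0.2,"fingers": 0.9}

```text
time: 12.2
tool_pos: [0.392, -0.3408, 0.0967]
tcp_rot: [1.218, 1.203, -1.217]
wrist_force: [0.1, 3.0, 2.5]
width: 0.129
```

```bash
python3 st.py
```

```text
12.2 [ 0.392  -0.3408  0.0967] [0.05 2.96 2.49] [ 0.673 -0.173  0.107] j6t -0.3478 q6 -0.752 w 0.129
```

Emit:
play_rows:
  deltas:
    - {"wx": 0,"wy": 0,"wz": 3,"x": 0,"y": 0.5,"z": 0.2,"fingers": 0.9}
    - {"wx": 0,"wy": 0,"wz": 6,"x": 0,"y": 0.5,"z": 0.2,"fingers": 0.9}
    - {"wx": 0,"wy": 0,"wz": 9,"x": 0,"y": 0.5,"z": 0.2,"fingers": 0.9}

```text
time: 12.58
tool_pos: [0.3918, -0.3406, 0.0969]
tcp_rot: [1.098, 1.275, -1.099]
wrist_force: [-0.4, 1.3, 1.8]
width: 0.133
```

```bash
python3 st.py; python3 -c "
from h import *
snap('wrist','w6.png');snap('scene','sc6.png')"; python3 st.py
```

```text
12.575 [ 0.3918 -0.3406  0.0969] [-0.37  1.27  1.78] [ 0.391  0.03  -0.073] j6t 0.3709 q6 -0.912 w 0.133
12.675 [ 0.3918 -0.3406  0.0968] [-0.03  1.25  3.63] [0.386 0.049 0.076] j6t -0.2536 q6 -0.91 w 0.13
```

View pics/w6.png

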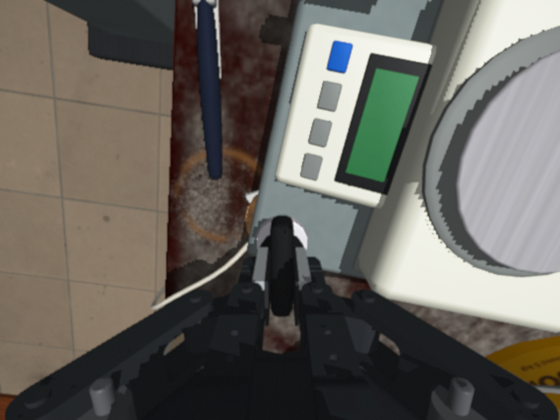

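Emit:
play_rows:
  deltas:
    - {"wx": 0,"wy": 0,"wz": -5,"x": 0,"y": 0,"z": 0,"fingers": 0.9}
    - {"wx": 0,"wy": 0,"wz": -9,"x": 0,"y": 0,"z": 0,"fingers": 0.9}
    - {"wx": 0,"wy": 0,"wz": -12,"x": 0,"y": 0,"z": 0,"fingers": 0.9}

```text
time: 13.05
tool_pos: [0.392, -0.3406, 0.0968]
tcp_rot: [1.257, 1.176, -1.257]
wrist_force: [1.3, 0.6, 2.2]
width: 0.134
```

```bash
python3 st.py
```

```text
13.05 [ 0.392  -0.3406  0.0968] [1.26 0.64 2.22] [ 0.354 -0.105  0.125] j6t -0.3141 q6 -0.698 w 0.134
```

Emit:
play_rows:
  deltas:
    - {"wx": 0,"wy": 0,"wz": -3,"x": 0,"y": 0,"z": 0,"fingers": 0.9}
    - {"wx": 0,"wy": 0,"wz": -6,"x": 0,"y": 0,"z": -0.1,"fingers": 0.9}

```text
time: 13.3
tool_pos: [0.3922, -0.3406, 0.0967]
tcp_rot: [1.333, 1.123, -1.333]
wrist_force: [2.0, 2.5, 2.1]
width: 0.132
```

```bash
python3 st.py
```

```text
13.3 [ 0.3922 -0.3406  0.0967] [1.97 2.52 2.1 ] [ 0.429 -0.218  0.043] j6t -0.3508 q6 -0.593 w 0.132
```

Emit:
play_rows:
  deltas:
    - {"wx": 0,"wy": 0,"wz": -3,"x": 0,"y": 0,"z": 0,"fingers": 0.9}
    - {"wx": 0,"wy": 0,"wz": -6,"x": 0,"y": 0,"z": -0.1,"fingers": 0.9}

```text
time: 13.55
tool_pos: [0.3923, -0.3406, 0.0967]
tcp_rot: [1.408, 1.065, -1.408]
wrist_force: [0.8, 2.3, 3.2]
width: 0.13
```

```bash
python3 st.py
```

```text
13.55 [ 0.3923 -0.3406  0.0967] [0.76 2.27 3.24] [ 0.382 -0.28   0.116] j6t -0.3451 q6 -0.489 w 0.13
```

Emit:
play_rows:
  deltas:
    - {"wx": 0,"wy": 0,"wz": -3,"x": 0,"y": 0,"z": 0,"fingers": 0.9}
    - {"wx": 0,"wy": 0,"wz": -6,"x": 0,"y": 0,"z": -0.1,"fingers": 0.9}

```text
time: 13.8
tool_pos: [0.3924, -0.3406, 0.0967]
tcp_rot: [1.483, 1.003, -1.482]
wrist_force: [2.0, 1.5, 2.5]
width: 0.133
```

```bash
python3 st.py
```

```text
13.8 [ 0.3924 -0.3406  0.0967] [1.95 1.47 2.46] [ 0.461 -0.297  0.086] j6t -0.3397 q6 -0.384 w 0.133
```

Emit:
play_rows:
  deltas:
    - {"wx": 0,"wy": 0,"wz": -3,"x": 0,"y": 0,"z": 0,"fingers": 0.9}
    - {"wx": 0,"wy": 0,"wz": -6,"x": 0,"y": 0,"z": 0,"fingers": 0.9}

```text
time: 14.05
tool_pos: [0.3926, -0.3407, 0.0967]
tcp_rot: [1.556, 0.938, -1.555]
wrist_force: [2.0, 1.7, 2.5]
width: 0.131
```

```bash
python3 st.py
```

```text
14.05 [ 0.3926 -0.3407  0.0967] [2.   1.69 2.51] [ 0.377 -0.359  0.062] j6t -0.3405 q6 -0.279 w 0.131
```

Emit:
play_rows:
  deltas:
    - {"wx": 0,"wy": 0,"wz": -3,"x": 0,"y": 0,"z": 0,"fingers": 0.9}
    - {"wx": 0,"wy": 0,"wz": -6,"x": 0,"y": 0,"z": 0,"fingers": 0.9}

```text
time: 14.3
tool_pos: [0.3927, -0.3407, 0.0967]
tcp_rot: [1.629, 0.868, -1.626]
wrist_force: [3.3, 1.4, 2.1]
width: 0.131
```

```bash
python3 st.py
```

```text
14.3 [ 0.3927 -0.3407  0.0967] [3.29 1.42 2.06] [ 0.4   -0.436  0.088] j6t -0.339 q6 -0.175 w 0.131
```

Emit:
play_rows:
  deltas:
    - {"wx": 0,"wy": 0,"wz": -3,"x": 0,"y": 0,"z": 0,"fingers": 0.9}
    - {"wx": 0,"wy": 0,"wz": -6,"x": 0,"y": 0,"z": 0,"fingers": 0.9}

```text
time: 14.55
tool_pos: [0.3928, -0.3408, 0.0967]
tcp_rot: [1.7, 0.795, -1.697]
wrist_force: [3.6, 2.1, 0.6]
width: 0.136
```

```bash
python3 st.py
```

```text
14.55 [ 0.3928 -0.3408  0.0967] [3.63 2.08 0.62] [ 0.441 -0.519  0.11 ] j6t -0.3379 q6 -0.07 w 0.136
```

Emit:
play_rows:
  deltas:
    - {"wx": 0,"wy": 0,"wz": -3,"x": 0,"y": 0,"z": 0,"fingers": 0.9}
    - {"wx": 0,"wy": 0,"wz": -6,"x": 0,"y": 0,"z": 0,"fingers": 0.9}

```text
time: 14.8
tool_pos: [0.3929, -0.3408, 0.0967]
tcp_rot: [1.769, 0.717, -1.766]
wrist_force: [3.4, 0.9, -0.4]
width: 0.131
```

```bash
python3 st.py
```

```text
14.8 [ 0.3929 -0.3408  0.0967] [ 3.42  0.94 -0.39] [ 0.341 -0.583  0.068] j6t -0.3368 q6 0.035 w 0.131
```

Emit:
play_rows:
  deltas:
    - {"wx": 0,"wy": 0,"wz": -5,"x": 0.5,"y": 0,"z": -0.1,"fingers": 0.9}
    - {"wx": 0,"wy": 0,"wz": -10,"x": 0.5,"y": 0,"z": -0.1,"fingers": 0.9}
    - {"wx": 0,"wy": 0,"wz": -13,"x": 0.5,"y": 0,"z": -0.2,"fingers": 0.9}
    - {"wx": 0,"wy": 0,"wz": -16,"x": 0.5,"y": 0,"z": -0.2,"fingers": 0.9}

```text
time: 15.3
tool_pos: [0.3932, -0.3411, 0.0966]
tcp_rot: [1.946, 0.487, -1.943]
wrist_force: [2.5, 0.3, 1.1]
width: 0.132
```

```bash
python3 st.py
```

```text
15.3 [ 0.3932 -0.3411  0.0966] [2.5  0.28 1.11] [ 0.28  -0.393  0.066] j6t -0.3239 q6 0.315 w 0.132
```

Emit:
play_rows:
  deltas:
    - {"wx": 0,"wy": 0,"wz": -3,"x": 0,"y": 0,"z": 0,"fingers": 0.9}
    - {"wx": 0,"wy": 0,"wz": -6,"x": 0,"y": 0,"z": -0.1,"fingers": 0.9}

```text
time: 15.55
tool_pos: [0.3933, -0.3412, 0.0966]
tcp_rot: [2.009, 0.392, -2.005]
wrist_force: [1.8, -0.1, 2.1]
width: 0.133
```

```bash
python3 st.py
```

```text
15.55 [ 0.3933 -0.3412  0.0966] [ 1.75 -0.12  2.07] [ 0.223 -0.357  0.11 ] j6t -0.3182 q6 0.419 w 0.133
```

Emit:
play_rows:
  deltas:
    - {"wx": 0,"wy": 0,"wz": -3,"x": 0,"y": 0,"z": 0,"fingers": 0.9}
    - {"wx": 0,"wy": 0,"wz": -6,"x": 0,"y": 0,"z": -0.1,"fingers": 0.9}

```text
time: 15.8
tool_pos: [0.3934, -0.3413, 0.0965]
tcp_rot: [2.07, 0.293, -2.066]
wrist_force: [1.8, 0.7, 1.5]
width: 0.131
```

```bash
python3 st.py
```

```text
15.8 [ 0.3934 -0.3413  0.0965] [1.79 0.67 1.49] [ 0.181 -0.397  0.124] j6t -0.3135 q6 0.524 w 0.131
```

Emit:
play_rows:
  deltas:
    - {"wx": 0,"wy": 0,"wz": -3,"x": 0,"y": 0,"z": 0,"fingers": 0.9}
    - {"wx": 0,"wy": 0,"wz": -6,"x": 0,"y": 0,"z": -0.1,"fingers": 0.9}

```text
time: 16.05
tool_pos: [0.3934, -0.3414, 0.0965]
tcp_rot: [2.129, 0.188, -2.123]
wrist_force: [2.3, -0.6, 2.5]
width: 0.134
```

```bash
python3 st.py
```

```text
16.05 [ 0.3934 -0.3414  0.0965] [ 2.29 -0.59  2.47] [ 0.134 -0.45   0.144] j6t -0.3085 q6 0.629 w 0.134
```

```bash
python3 - <<'E'
from h import *
c=snap('wrist','w7.png')
for f in('w5','w6','w7'):
    c=dict(np.load(f'pics/{f}.npz'));P=cloud(c);g=c['frame'].max(2)
    box=(slice(215,310),slice(270,296)) if f!='w5' else (slice(205,275),slice(272,286))
    q=P[box][g[box]<70]; z=q[:,2]; z=z[(z>.075)&(z<.095)]
    print(f,np.median(z),np.percentile(z,[25,75]),len(z))
E
python3 st.py
```

```text
w5 0.08654820964093576 [0.08595183 0.08707136] 976
w6 0.08571340574695582 [0.08479639 0.08637798] 2125
w7 0.0854328338681376 [0.0845433  0.08606189] 2123
16.1 [ 0.3934 -0.3413  0.0965] [2.33 0.14 2.43] [ 0.079 -0.433  0.034] j6t 0.0547 q6 0.63 w 0.133
```

View pics/w7.png

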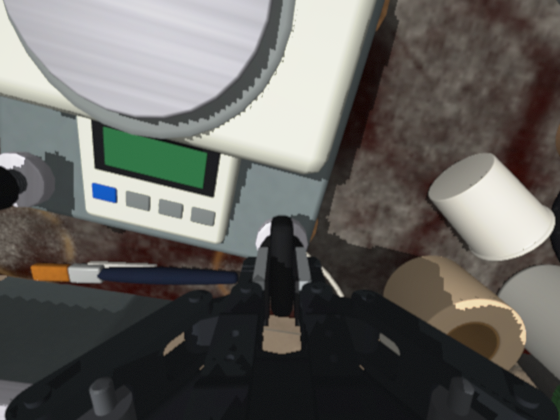

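Emit:
play_rows:
  deltas:
    - {"wx": 0,"wy": 0,"wz": 0,"x": 0,"y": 0,"z": 0,"fingers": 0.5}
    - {"wx": 0,"wy": 0,"wz": 0,"x": 0,"y": 0,"z": 0,"fingers": 0.1}
    - {"wx": 0,"wy": 0,"wz": 0,"x": 0,"y": 0,"z": 25,"fingers": 0}
    - {"wx": 0,"wy": 0,"wz": 10,"x": 0,"y": 0,"z": 55,"fingers": 0}
    - {"wx": 0,"wy": 0,"wz": 20,"x": 0,"y": 10,"z": 60,"fingers": 0}
    - {"wx": 0,"wy": 0,"wz": 30,"x": 0,"y": 20,"z": 60,"fingers": 0}
    - {"wx": 0,"wy": 0,"wz": 40,"x": 0,"y": 30,"z": 60,"fingers": 0}
    - {"wx": 0,"wy": 0,"wz": 50,"x": 0,"y": 40,"z": 60,"fingers": 0}
    - {"wx": 0,"wy": 0,"wz": 60,"x": 0,"y": 50,"z": 60,"fingers": 0}
    - {"wx": 0,"wy": 0,"wz": 70,"x": 0,"y": 60,"z": 60,"fingers": 0}
    - {"wx": 0,"wy": 0,"wz": 80,"x": 0,"y": 70,"z": 60,"fingers": 0}
    - {"wx": 0,"wy": 0,"wz": 90,"x": 0,"y": 80,"z": 60,"fingers": 0}
    - {"wx": 0,"wy": 0,"wz": 100,"x": 0,"y": 90,"z": 60,"fingers": 0}
    - {"wx": 0,"wy": 0,"wz": 110,"x": 0,"y": 100,"z": 60,"fingers": 0}
    - {"wx": 0,"wy": 0,"wz": 120,"x": 2,"y": 110,"z": 60,"fingers": 0}
    - {"wx": 0,"wy": 0,"wz": 130,"x": 4,"y": 120,"z": 60,"fingers": 0}
    - {"wx": 0,"wy": 0,"wz": 140,"x": 6,"y": 130,"z": 60,"fingers": 0}
    - {"wx": 0,"wy": 0,"wz": 150,"x": 8,"y": 145,"z": 60,"fingers": 0}
    - {"wx": 0,"wy": 0,"wz": 160,"x": 8,"y": 164,"z": 60,"fingers": 0}
    - {"wx": 0,"wy": 0,"wz": 170,"x": 8,"y": 164,"z": 50,"fingers": 0}

```text
time: 18.6
tool_pos: [0.4003, -0.1754, 0.1458]
tcp_rot: [-0.012, 1.57, 0.011]
wrist_force: [-0.2, 0.4, -0.6]
width: 0.498
```

```bash
python3 st.py; python3 -c "
from h import *
snap('wrist','w8.png')"
```

```text
18.6 [ 0.4003 -0.1754  0.1458] [-0.19  0.44 -0.59] [-0.035 -0.003  0.047] j6t 1.5553 q6 -2.056 w 0.498
```

View pics/w8.png

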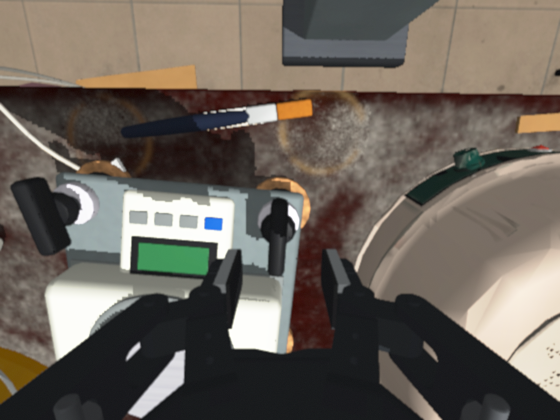

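```bash
python3 - <<'E'
from h import *
c=dict(np.load('pics/w8.npz'));P=cloud(c)
for u,v in((277,237),(281,200),(276,275)): print(onplane(c,u,v,.0875))
def plane(f,lo=.03,hi=.042):
    c=dict(np.load(f));P=cloud(c);q=P[(P[...,2]>.031)&(P[...,2]<.045)&(P[...,0]>.36)&(P[...,0]<.44)&(P[...,1]<-.17)&(P[...,1]>-.36)]
    A=np.c_[q[:,:2]-[.4,-.26],np.ones(len(q))];s=np.linalg.lstsq(A,q[:,2],rcond=None)[0];return s,len(q)
for f in('w1','w2','w5','w8'):print(f,plane(f'pics/{f}.npz'))
E
```

```text
[ 0.40064376 -0.17862861  0.0875    ]
[ 0.37502387 -0.17632535  0.0875    ]
[ 0.42917911 -0.17903523  0.0875    ]
w1 (array([-0.0130863 ,  0.00659739,  0.03778412]), 3048)
w2 (array([-0.00713106,  0.00630264,  0.03784267]), 9925)
w5 (array([-0.00484709,  0.00642399,  0.03775641]), 9737)
w8 (array([-0.0038969 ,  0.00255283,  0.0382363 ]), 8878)
```

Emit:
play_rows:
  deltas:
    - {"wx": 0,"wy": 0,"wz": 0,"x": 0,"y": 0,"z": 60,"fingers": -0.5}
    - {"wx": 0,"wy": 0,"wz": 0,"x": 0,"y": 30,"z": 120,"fingers": -1}
    - {"wx": 0,"wy": 0,"wz": 0,"x": 0,"y": 90,"z": 170,"fingers": -1}
    - {"wx": 0,"wy": 0,"wz": 0,"x": 0,"y": 150,"z": 190,"fingers": -1}
    - {"wx": 0,"wy": 0,"wz": 0,"x": 0,"y": 210,"z": 190,"fingers": -1}
    - {"wx": 0,"wy": 0,"wz": 0,"x": 0,"y": 270,"z": 190,"fingers": -1}
    - {"wx": 0,"wy": 0,"wz": 0,"x": 0,"y": 330,"z": 190,"fingers": -1}
    - {"wx": 0,"wy": 0,"wz": 0,"x": 0,"y": 390,"z": 190,"fingers": -1}
    - {"wx": 0,"wy": 0,"wz": 0,"x": 0,"y": 450,"z": 190,"fingers": -1}
    - {"wx": 0,"wy": 0,"wz": 0,"x": 0,"y": 460,"z": 190,"fingers": -1}
    - {"wx": 0,"wy": 0,"wz": 0,"x": 0,"y": 460,"z": 190,"fingers": -1}
    - {"wx": 0,"wy": 0,"wz": 0,"x": 0,"y": 460,"z": 190,"fingers": -1}

```text
time: 20.15
tool_pos: [0.4003, 0.2824, 0.3354]
tcp_rot: [-0.005, 1.571, 0.003]
wrist_force: [0.0, 0.3, -0.2]
width: 0.999
```

```bash
python3 st.py; python3 -c "
from h import *
snap('wrist','w9.png')"
```

```text
20.15 [0.4003 0.2824 0.3354] [ 0.01  0.27 -0.25] [ 0.034 -0.002 -0.004] j6t 0.0052 q6 -1.012 w 0.999
```

View pics/w9.png

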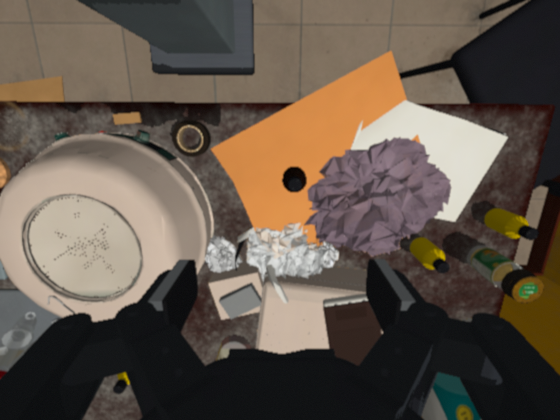

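```bash
python3 - <<'E'
from h import *
c=dict(np.load('pics/w9.npz'));P=cloud(c);g=c['frame'].max(2)
m=np.zeros(g.shape,bool);m[160:200,275:312]=g[160:200,275:312]<90
q=P[m];print(len(q),np.percentile(q[:,2],[5,50,95]))
t=q[q[:,2]>.066];print('cap',t.mean(0),cv2.minEnclosingCircle((t[:,:2]*1000).astype(np.float32)))
b=q[(q[:,2]>.02)&(q[:,2]<.055)];print('body',b.mean(0),b.min(0),b.max(0))
print('orange',np.median(P[210:225,285:305,2]))
for n,s in dict(purple=(slice(150,240),slice(315,440)),foil=(slice(230,270),slice(215,335))).items():
    z=P[s];zz=z[z[...,2]>.03];print(n,zz[:,2].max(),zz[:,:2].min(0),zz[:,:2].max(0))
z=P[140:300,215:440].reshape(-1,3);z=z[(np.hypot(z[:,0]-.41,z[:,1]-.305)<.075)&(z[:,2]>.015)]
for lo in (.015,.03,.05,.07):
    zz=z[(z[:,2]>lo)];r=np.hypot(zz[:,0]-.41,zz[:,1]-.305)
    zz=zz[r>.03]
    if len(zz): print(lo,zz.min(0),zz.max(0),len(zz))
E
```

```text
452 [0.04129939 0.05527202 0.0773378 ]
cap [0.40802027 0.29953005 0.07796869] ((371.7803039550781, 292.46392822265625), 47.31095886230469)
body [0.40124853 0.29912712 0.049538  ] [0.3919211  0.28418969 0.02962711] [0.42363109 0.31569096 0.05492136]
orange 0.028824113642444277
purple 0.4558867415345951 [0.32566968 0.28187486] [0.50722688 0.51216644]
foil 0.4558867415345951 [0.32566968 0.17368352] [0.56152543 0.36261053]
0.015 [0.35388923 0.23092089 0.01500229] [0.48454895 0.37982357 0.36399651] 7066
0.03 [0.37608739 0.23870346 0.03000001] [0.48454895 0.37982357 0.36399651] 2908
0.05 [0.38329788 0.32068155 0.05000001] [0.47893729 0.37982357 0.36399651] 2124
0.07 [0.38788537 0.32648756 0.0702569 ] [0.47448027 0.37653117 0.36399651] 739
```

```bash
python3 - <<'E'
from h import *
c=dict(np.load('pics/w9.npz'));P=cloud(c).reshape(-1,3)
xs=np.arange(.34,.50,.01);ys=np.arange(.23,.38,.01)
print('y:',[int(y*1000) for y in ys])
for x in xs[::-1]:
    row=[]
    for y in ys:
        z=P[(abs(P[:,0]-x)<.005)&(abs(P[:,1]-y)<.005)&(P[:,2]<.2),2]
        row.append(int(1000*z.max()) if len(z) else -9)
    print(int(x*1000),row)
E
```

```text
y: [230, 240, 250, 260, 270, 280, 290, 300, 310, 320, 330, 340, 350, 360, 370]
490 [1, 41, 49, 50, 44, 39, 49, 48, 43, 38, 31, 66, 74, 78, 75]
480 [32, 32, 33, 32, 31, 31, 32, 38, 35, 41, 62, 71, 74, 80, 84]
470 [32, 32, 31, 31, 31, 31, 30, 30, 29, 51, 52, 71, 75, 76, 86]
460 [31, 31, 31, 30, 30, 30, 29, 29, 28, 31, 50, 69, 68, 68, 81]
450 [31, 31, 30, 31, 29, 30, 29, 28, 28, 28, 57, 62, 67, 68, 71]
440 [28, 29, 30, 30, 30, 30, 29, 29, 28, 51, 61, 69, 68, 68, 71]
430 [27, 28, 29, 29, 31, 30, 48, 50, 49, 57, 60, 61, 68, 67, 72]
420 [26, 26, 27, 28, 29, 47, 76, 77, 76, 53, 55, 57, 72, 72, 67]
410 [23, 24, 25, 26, 27, 50, 78, 78, 77, 51, 47, 48, 58, 69, 71]
400 [20, 22, 24, 24, 26, 48, 76, 77, 77, 50, 27, 41, 50, 58, 58]
390 [19, 20, 21, 23, 23, 25, 49, 51, 51, 27, 27, 28, 41, 51, 55]
380 [18, 18, 20, 20, 21, 23, 24, 25, 25, 25, 25, 26, 36, 44, 54]
370 [16, 17, 18, 19, 21, 22, 22, 24, 24, 25, 25, 24, 26, 26, 31]
360 [15, 16, 16, 17, 19, 20, 20, 22, 23, 24, 24, 24, 25, 24, 25]
350 [13, 14, 15, 16, 16, 17, 19, 20, 21, 23, 23, 24, 24, 23, 23]
340 [11, 12, 13, 15, 15, 15, 17, 19, 20, 21, 22, 22, 23, 22, 22]
```

Emit:
play_rows:
  deltas:
    - {"wx": 0,"wy": 0,"wz": -10,"x": 4,"y": 9,"z": 0,"fingers": -0.6}
    - {"wx": 0,"wy": 0,"wz": -20,"x": 9,"y": 17,"z": -20,"fingers": -0.6}
    - {"wx": 0,"wy": 0,"wz": -30,"x": 9,"y": 17,"z": -45,"fingers": -0.6}
    - {"wx": 0,"wy": 0,"wz": -40,"x": 9,"y": 17,"z": -70,"fingers": -0.6}
    - {"wx": 0,"wy": 0,"wz": -50,"x": 9,"y": 17,"z": -95,"fingers": -0.6}
    - {"wx": 0,"wy": 0,"wz": -60,"x": 9,"y": 17,"z": -120,"fingers": -0.6}
    - {"wx": 0,"wy": 0,"wz": -70,"x": 9,"y": 17,"z": -145,"fingers": -0.6}
    - {"wx": 0,"wy": 0,"wz": -80,"x": 9,"y": 17,"z": -170,"fingers": -0.6}
    - {"wx": 0,"wy": 0,"wz": -90,"x": 9,"y": 17,"z": -190,"fingers": -0.6}
    - {"wx": 0,"wy": 0,"wz": -90,"x": 9,"y": 17,"z": -205,"fingers": -0.6}
    - {"wx": 0,"wy": 0,"wz": -90,"x": 9,"y": 17,"z": -205,"fingers": -0.6}

```text
time: 21.58
tool_pos: [0.4087, 0.2995, 0.1296]
tcp_rot: [1.201, 1.214, -1.205]
wrist_force: [0.5, -0.4, -0.0]
width: 0.8
```

```bash
python3 st.py; python3 -c "
from h import *
snap('wrist','w10.png')"
```

```text
21.575 [0.4087 0.2995 0.1296] [ 0.52 -0.43 -0.  ] [ 0.001  0.011 -0.026] j6t 0.0005 q6 0.575 w 0.8
```

View pics/w10.png

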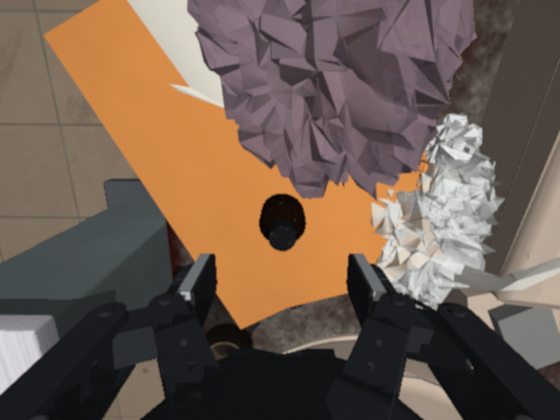

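Emit:
play_rows:
  deltas:
    - {"wx": 0,"wy": 0,"wz": 0,"x": 0,"y": 0,"z": -30,"fingers": -0.6}
    - {"wx": 0,"wy": 0,"wz": 0,"x": 0,"y": 0,"z": -60,"fingers": -0.5}
    - {"wx": 0,"wy": 0,"wz": 0,"x": 0,"y": 0,"z": -73,"fingers": -0.3}
    - {"wx": 0,"wy": 0,"wz": 0,"x": 0,"y": 0,"z": -73,"fingers": 0}
    - {"wx": 0,"wy": 0,"wz": 0,"x": 0,"y": 0,"z": -73,"fingers": 0.3}
    - {"wx": 0,"wy": 0,"wz": 0,"x": 0,"y": 0,"z": -73,"fingers": 0.4}
    - {"wx": 0,"wy": 0,"wz": 0,"x": 0,"y": 0,"z": -73,"fingers": 0.4}
  grip_force: 20

```text
time: 22.5
tool_pos: [0.4099, 0.3014, 0.0586]
tcp_rot: [1.205, 1.212, -1.202]
wrist_force: [0.5, 0.2, 1.4]
width: 0.401
```

```bash
python3 st.py; python3 -c "
from h import *
snap('wrist','w11.png')"
```

```text
22.5 [0.4099 0.3014 0.0586] [0.5  0.24 1.43] [-0.026  0.009 -0.001] j6t -0.0018 q6 0.577 w 0.401
```

View pics/w11.png

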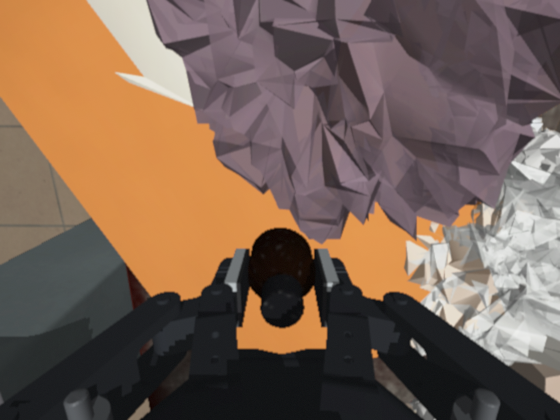

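Emit:
play_rows:
  deltas:
    - {"wx": 0,"wy": 0,"wz": 0,"x": 0,"y": 0,"z": 5,"fingers": 0.5}
    - {"wx": 0,"wy": 0,"wz": 0,"x": 0,"y": 0,"z": 30,"fingers": 0.5}
    - {"wx": 0,"wy": 0,"wz": 0,"x": 0,"y": 0,"z": 80,"fingers": 0.5}
    - {"wx": 0,"wy": 0,"wz": 0,"x": 0,"y": 0,"z": 130,"fingers": 0.5}
  grip_force: 25

```text
time: 23.05
tool_pos: [0.4085, 0.3005, 0.1885]
tcp_rot: [1.202, 1.213, -1.205]
wrist_force: [0.7, 0.2, -0.7]
width: 0.396
```

```bash
python3 st.py; python3 -c "
from h import *
snap('wrist','w12.png')"
```

```text
23.05 [0.4085 0.3005 0.1885] [ 0.72  0.21 -0.74] [ 0.05  -0.024  0.01 ] j6t -0.0 q6 0.578 w 0.396
```

View pics/w12.png

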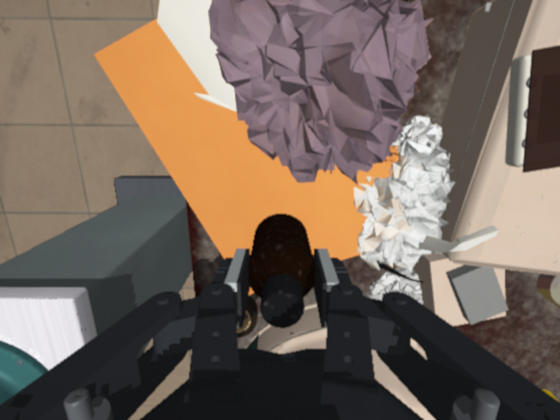

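Emit:
play_rows:
  deltas:
    - {"wx": 0,"wy": 0,"wz": 0,"x": 0,"y": -20,"z": 40,"fingers": 0.5}
    - {"wx": 0,"wy": 0,"wz": 0,"x": 5,"y": -60,"z": 80,"fingers": 0.5}
    - {"wx": 0,"wy": 0,"wz": 0,"x": 10,"y": -110,"z": 90,"fingers": 0.5}
    - {"wx": 0,"wy": 0,"wz": 0,"x": 10,"y": -160,"z": 90,"fingers": 0.5}
    - {"wx": 0,"wy": 0,"wz": 0,"x": 15,"y": -210,"z": 90,"fingers": 0.5}
    - {"wx": 0,"wy": 0,"wz": 0,"x": 20,"y": -260,"z": 90,"fingers": 0.5}
    - {"wx": 0,"wy": 0,"wz": 0,"x": 25,"y": -310,"z": 90,"fingers": 0.5}
    - {"wx": 0,"wy": 0,"wz": 0,"x": 35,"y": -360,"z": 90,"fingers": 0.5}
    - {"wx": 0,"wy": 0,"wz": 0,"x": 50,"y": -410,"z": 90,"fingers": 0.5}
    - {"wx": 0,"wy": 0,"wz": 0,"x": 65,"y": -460,"z": 90,"fingers": 0.5}
    - {"wx": 0,"wy": 0,"wz": 0,"x": 80,"y": -510,"z": 80,"fingers": 0.5}
    - {"wx": 0,"wy": 0,"wz": 0,"x": 92,"y": -550,"z": 60,"fingers": 0.5}
    - {"wx": 0,"wy": 0,"wz": 0,"x": 98,"y": -568,"z": 40,"fingers": 0.5}
    - {"wx": 0,"wy": 0,"wz": 0,"x": 98,"y": -568,"z": 30,"fingers": 0.5}
    - {"wx": 0,"wy": 0,"wz": 0,"x": 98,"y": -568,"z": 20,"fingers": 0.5}
    - {"wx": 0,"wy": 0,"wz": 0,"x": 98,"y": -568,"z": 20,"fingers": 0.5}

```text
time: 25.1
tool_pos: [0.5066, -0.2658, 0.2069]
tcp_rot: [1.203, 1.215, -1.203]
wrist_force: [-0.7, 0.3, 0.2]
width: 0.401
```

```bash
python3 st.py; python3 -c "
from h import *
snap('wrist','w13.png');snap('scene','sc13.png')"
```

```text
25.1 [ 0.5066 -0.2658  0.2069] [-0.67  0.27  0.18] [ 0.046 -0.021  0.03 ] j6t 0.0021 q6 -0.535 w 0.401
```

View pics/w13.png

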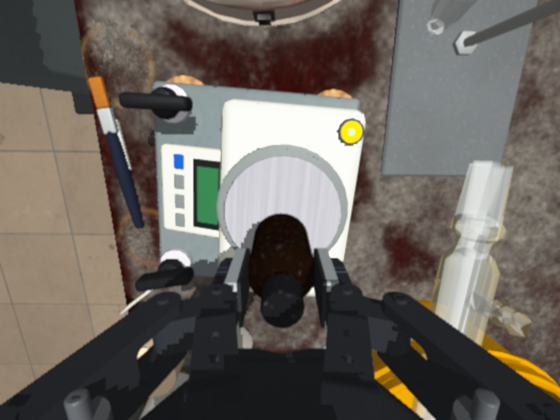

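View pics/sc13.png

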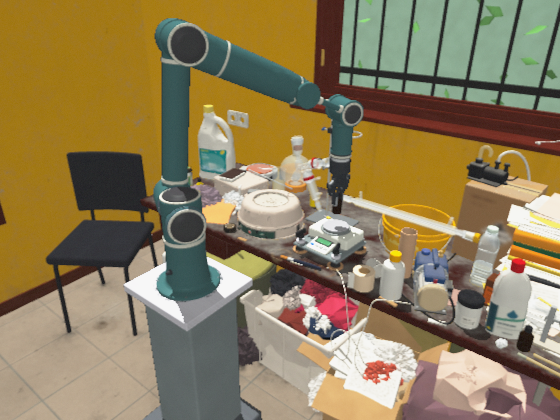

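```bash
python3 - <<'E'
from h import *
c=dict(np.load('pics/w13.npz'));P=cloud(c)
m=(P[...,2]>.0925)&(P[...,2]<.104)&(abs(P[...,0]-.507)<.07)&(abs(P[...,1]+.268)<.07)
q=P[m];print(len(q),np.median(q[:,2]),cv2.minEnclosingCircle((q[:,:2]*1000).astype(np.float32)))
def plane(f):
    c=dict(np.load(f));P=cloud(c);q=P[(P[...,2]>.031)&(P[...,2]<.045)&(P[...,0]>.36)&(P[...,0]<.44)&(P[...,1]<-.17)&(P[...,1]>-.36)]
    A=np.c_[q[:,:2]-[.4,-.26],np.ones(len(q))];return np.linalg.lstsq(A,q[:,2],rcond=None)[0],len(q)
print(plane('pics/w13.npz'))
# bottle points
u=P[205:325,245:320].reshape(-1,3);b=u[(u[:,2]>.13)&(u[:,2]<.25)&(abs(u[:,0]-.507)<.03)]
for lo in np.arange(.14,.24,.01):
    k=b[(b[:,2]>lo)&(b[:,2]<lo+.01)]
    if len(k)>5: print(round(lo,3),len(k),k.min(0),k.max(0))
E
```

```text
7450 0.09625882529481478 ((507.2909851074219, -268.37713623046875), 49.58906173706055)
(array([-0.03537105,  0.00105685,  0.03870428]), 4958)
0.15 224 [ 0.48921797 -0.26164775  0.1508392 ] [ 0.52268926 -0.24853657  0.15997393]
0.16 304 [ 0.48893031 -0.2633666   0.16003111] [ 0.52302848 -0.24841835  0.16999652]
0.17 359 [ 0.48971456 -0.26137142  0.17002775] [ 0.52332336 -0.2486055   0.17999595]
0.18 447 [ 0.48824944 -0.26310941  0.18003319] [ 0.52515121 -0.24867204  0.18999573]
0.19 1365 [ 0.48792899 -0.28061911  0.19000096] [ 0.52605683 -0.24894493  0.19999994]
0.2 1671 [ 0.48901355 -0.27765616  0.20000135] [ 0.52479797 -0.25130603  0.2099512 ]
0.21 518 [ 0.48981893 -0.27729186  0.2100298 ] [ 0.52402807 -0.25546631  0.21996919]
0.22 1440 [ 0.49776072 -0.27488458  0.22000141] [ 0.51643818 -0.25745991  0.22660321]
```

Emit:
play_rows:
  deltas:
    - {"wx": 0,"wy": 0,"wz": 0,"x": 0,"y": -2,"z": -20,"fingers": 0.5}
    - {"wx": 0,"wy": 0,"wz": 0,"x": 0,"y": -2,"z": -40,"fingers": 0.5}
    - {"wx": 0,"wy": 0,"wz": 0,"x": 0,"y": -2,"z": -47,"fingers": 0.5}
    - {"wx": 0,"wy": 0,"wz": 0,"x": 0,"y": -2,"z": -50,"fingers": 0.5}
    - {"wx": 0,"wy": 0,"wz": 0,"x": 0,"y": -2,"z": -50,"fingers": 0.5}

```text
time: 25.82
tool_pos: [0.5073, -0.2692, 0.1575]
tcp_rot: [1.204, 1.213, -1.204]
wrist_force: [-0.6, 0.2, -0.9]
width: 0.392
```

```bash
python3 st.py; python3 - <<'E'
from h import *
c=snap('wrist','w14.png');P=cloud(c)
u=P[180:330,240:325].reshape(-1,3);b=u[(u[:,2]>.1)&(abs(u[:,0]-.507)<.03)&(u[:,2]<.2)]
for lo in np.arange(.10,.18,.01):
    k=b[(b[:,2]>lo)&(b[:,2]<lo+.01)]
    if len(k)>5: print(round(lo,3),len(k),k.min(0),k.max(0))
E
python3 st.py
```

```text
25.825 [ 0.5073 -0.2692  0.1575] [-0.64  0.18 -0.87] [-0.075  0.031 -0.005] j6t 0.0001 q6 -0.539 w 0.392
0.1 205 [ 0.48990246 -0.26535651  0.10106525] [ 0.52348973 -0.25170084  0.10999835]
0.11 297 [ 0.48962648 -0.26746325  0.11000878] [ 0.52364314 -0.25181048  0.11993481]
0.12 357 [ 0.49041147 -0.26694152  0.12002713] [ 0.52465071 -0.2520725   0.12999015]
0.13 423 [ 0.49035934 -0.26607465  0.13000379] [ 0.5245366  -0.25212602  0.13997486]
0.14 1363 [ 0.48601852 -0.28458125  0.14000054] [ 0.52944468 -0.25230675  0.14999932]
0.15 1881 [ 0.48742923 -0.28134424  0.15000017] [ 0.52803056 -0.25474967  0.15996229]
0.16 785 [ 0.48878359 -0.2806886   0.16003458] [ 0.52668657 -0.25778068  0.16998284]
0.17 1851 [ 0.48969607 -0.28072089  0.17001328] [ 0.52599157 -0.25767617  0.1770912 ]
25.875 [ 0.5075 -0.2693  0.158 ] [ 0.57  0.32 -0.45] [-0.077  0.01  -0.052] j6t 0.0 q6 -0.539 w 0.393
```

View pics/w14.png

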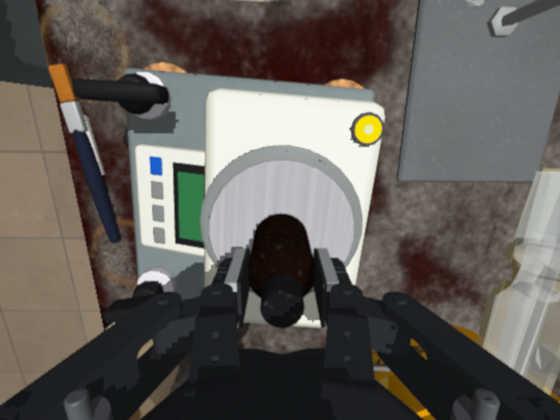

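Emit:
play_rows:
  deltas:
    - {"wx": 0,"wy": 0,"wz": 0,"x": 0,"y": 0,"z": -1,"fingers": 0.5}
    - {"wx": 0,"wy": 0,"wz": 0,"x": 0,"y": 0,"z": -2,"fingers": 0.5}
    - {"wx": 0,"wy": 0,"wz": 0,"x": 0,"y": 0,"z": -3,"fingers": 0.5}
    - {"wx": 0,"wy": 0,"wz": 0,"x": 0,"y": 0,"z": -3,"fingers": 0.5}

```text
time: 26.38
tool_pos: [0.5073, -0.2692, 0.1549]
tcp_rot: [1.204, 1.212, -1.204]
wrist_force: [-0.8, 0.0, 0.9]
width: 0.398
```

```bash
python3 st.py
```

```text
26.375 [ 0.5073 -0.2692  0.1549] [-0.78  0.01  0.93] [-0.037  0.035 -0.01 ] j6t -0.0002 q6 -0.539 w 0.398
```

Emit:
play_rows:
  deltas:
    - {"wx": 0,"wy": 0,"wz": 0,"x": 0,"y": 0,"z": -0.5,"fingers": 0.5}
    - {"wx": 0,"wy": 0,"wz": 0,"x": 0,"y": 0,"z": -0.5,"fingers": 0.5}

```text
time: 26.62
tool_pos: [0.5074, -0.2693, 0.1548]
tcp_rot: [1.204, 1.212, -1.203]
wrist_force: [-1.6, -0.7, 5.8]
width: 0.4
```

```bash
python3 st.py
```

```text
26.625 [ 0.5074 -0.2693  0.1548] [-1.64 -0.67  5.79] [0.065 0.238 0.022] j6t 0.0004 q6 -0.539 w 0.4
```

Emit:
play_rows:
  deltas:
    - {"wx": 0,"wy": 0,"wz": 0,"x": 0,"y": 0,"z": 0.4,"fingers": 0.5}
    - {"wx": 0,"wy": 0,"wz": 0,"x": 0,"y": 0,"z": 0.4,"fingers": 0.1}
    - {"wx": 0,"wy": 0,"wz": 0,"x": 0,"y": 0,"z": 0.4,"fingers": -0.2}
    - {"wx": 0,"wy": 0,"wz": 0,"x": 0,"y": 0,"z": 0.4,"fingers": -0.5}
    - {"wx": 0,"wy": 0,"wz": 0,"x": 0,"y": 0,"z": 1,"fingers": -0.7}
    - {"wx": 0,"wy": 0,"wz": 0,"x": 0,"y": 0,"z": 25,"fingers": -0.7}
    - {"wx": 0,"wy": 0,"wz": 0,"x": 0,"y": 0,"z": 60,"fingers": -0.7}
    - {"wx": 0,"wy": 0,"wz": 0,"x": 0,"y": 0,"z": 110,"fingers": -0.7}
    - {"wx": 0,"wy": 0,"wz": 0,"x": -40,"y": 0,"z": 150,"fingers": -0.7}
    - {"wx": 0,"wy": 0,"wz": 0,"x": -80,"y": 0,"z": 170,"fingers": -0.7}
    - {"wx": 0,"wy": 0,"wz": 0,"x": -80,"y": 0,"z": 170,"fingers": -0.7}
    - {"wx": 0,"wy": 0,"wz": 0,"x": -80,"y": 0,"z": 170,"fingers": -0.7}

```text
time: 28.12
tool_pos: [0.4273, -0.2691, 0.3238]
tcp_rot: [1.204, 1.212, -1.204]
wrist_force: [0.6, 0.4, 0.4]
width: 0.847
```

```bash
python3 st.py; python3 - <<'E'
from h import *
c=snap('wrist','w15.png');P=cloud(c)
b=P[(P[...,2]>.165)&(P[...,2]<.19)&(abs(P[...,0]-.507)<.03)&(abs(P[...,1]+.268)<.03)];print('cap',b.mean(0),np.median(b[:,2]))
E
```

```text
28.125 [ 0.4273 -0.2691  0.3238] [0.56 0.4  0.42] [0.013 0.035 0.024] j6t -0.0027 q6 -0.619 w 0.847
cap [ 0.50585164 -0.27043974  0.17196549] 0.17247932115879688
```

View pics/w15.png

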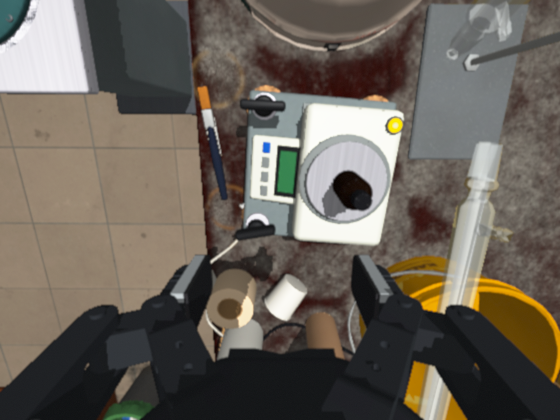

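Emit:
play_rows:
  deltas:
    - {"wx": 0,"wy": 0,"wz": 10,"x": -9,"y": 3,"z": 9,"fingers": -1}
    - {"wx": 0,"wy": 0,"wz": 20,"x": -9,"y": 3,"z": 9,"fingers": -1}
    - {"wx": 0,"wy": 0,"wz": 30,"x": -9,"y": 3,"z": 9,"fingers": -1}
    - {"wx": 0,"wy": 0,"wz": 40,"x": -9,"y": 3,"z": 9,"fingers": -1}
    - {"wx": 0,"wy": 0,"wz": 50,"x": -9,"y": 3,"z": 9,"fingers": -1}
    - {"wx": 0,"wy": 0,"wz": 60,"x": -9,"y": 3,"z": 9,"fingers": -1}
    - {"wx": 0,"wy": 0,"wz": 70,"x": -9,"y": 3,"z": 9,"fingers": -1}
    - {"wx": 0,"wy": 0,"wz": 80,"x": -9,"y": 3,"z": 9,"fingers": -1}
    - {"wx": 0,"wy": 0,"wz": 84,"x": -9,"y": 3,"z": 9,"fingers": -1}
    - {"wx": 0,"wy": 0,"wz": 84,"x": -9,"y": 3,"z": 9,"fingers": -1}
    - {"wx": 0,"wy": 0,"wz": 84,"x": -9,"y": 3,"z": 9,"fingers": -1}

```text
time: 29.55
tool_pos: [0.4184, -0.2659, 0.3321]
tcp_rot: [0.078, 1.571, -0.076]
wrist_force: [0.6, 0.4, 0.3]
width: 0.998
```

```bash
python3 st.py; python3 - <<'E'
from h import *
snap('wrist','w16.png')
def plane(f,z0,z1,x0,x1,y0,y1):
    c=dict(np.load(f));P=cloud(c);q=P[(P[...,2]>z0)&(P[...,2]<z1)&(P[...,0]>x0)&(P[...,0]<x1)&(P[...,1]>y0)&(P[...,1]<y1)]
    A=np.c_[q[:,:2]-[.4,-.26],np.ones(len(q))]
    for _ in range(3):
        s=np.linalg.lstsq(A,q[:,2],rcond=None)[0];r=q[:,2]-A@s;k=abs(r)<.002;A=A[k];q=q[k]
    return s.round(4),len(q)
for f in('w1','w2','w5','w8','w15','w16'):
    print(f,'plate',plane(f'pics/{f}.npz',.031,.045,.36,.44,-.36,-.17),'house',plane(f'pics/{f}.npz',.076,.09,.455,.6,-.36,-.17),'desk',plane(f'pics/{f}.npz',-.01,.01,.36,.6,-.4,-.1))
E
```

```text
29.55 [ 0.4184 -0.2659  0.3321] [0.62 0.43 0.33] [ 0.022 -0.03  -0.015] j6t 0.0011 q6 -2.089 w 0.998
w1 plate (array([-0.0023,  0.0047,  0.0368]), 1681) house (array([0.0029, 0.0039, 0.0816]), 3425) desk (array([-0.0017, -0.0002,  0.0001]), 8190)
w2 plate (array([-0.0015,  0.005 ,  0.0367]), 5057) house (array([ 0.0397, -0.0013,  0.0786]), 3181) desk (array([-0.0025, -0.0008,  0.0001]), 13619)
w5 plate (array([-0.    ,  0.005 ,  0.0366]), 4859) house (array([ 0.0418, -0.0012,  0.0783]), 3267) desk (array([-0.0022, -0.    , -0.    ]), 12960)
w8 plate (array([-0.0001,  0.0003,  0.0373]), 5572) house (array([ 0.0038, -0.0033,  0.0816]), 4015) desk (array([-0.0021, -0.0009,  0.0001]), 13508)
w15 plate (array([-0.0058, -0.0003,  0.0376]), 1966) house (array([-0.0025, -0.0007,  0.0824]), 4467) desk (array([-0.0021, -0.0003,  0.0002]), 9914)
w16 plate (array([-0.0027, -0.0001,  0.0375]), 1942) house (array([-0.0022, -0.0003,  0.0823]), 3448) desk (array([-0.0021, -0.0002,  0.0001]), 8158)
```

View pics/w16.png

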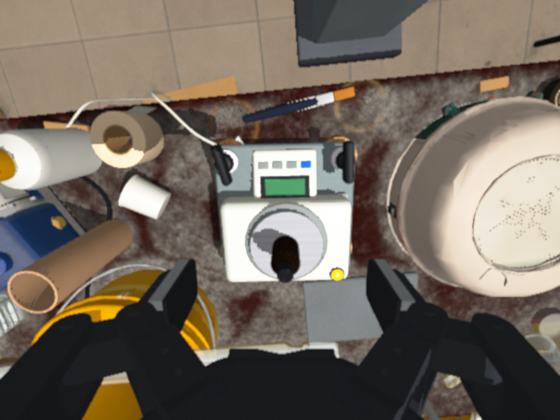

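```bash
python3 -c "
from workcell import finish_job
print(finish_job())"
```

```text
the job is handed in; nothing more can be done
None
```

The balance now stands level, and the brown dropper bottle is upright on the middle of the pan. The job was handed in at about 30 s of the 72 s allowed; no verdict was reported.

**Finding the screw:** The left screw was stiff, at about 0.21 N m in both directions, so it carried its corner. I turned it back to where it was. The right screw turned clearly more easily, at about 0.06–0.13 N m in noisy readings, though never as low as the 0.02 N m expected of a free foot.

**Levelling:** I turned the right screw about 171° clockwise. The torque rose to about 0.14 N m, and the wing stopped sinking after roughly the first 80°.

**Bottle:** I gripped it by the body, carried it in front of the stand and set it down with about 6 N on the pan.

**Last checks:**
- **Level:** From the same viewpoint, the sideways slope went from about 0.004–0.005 to about 0 rad (front to back about −0.002, the same as the desk reads).
- **Load on the right front foot:** From that change I put it at 6–7 N, and the torque agrees roughly. This is inferred, not measured directly, and I did not feel the left screw again.
- **Bottle position:** It stands upright within about 3 mm of the pan's centre.
- **Other things:** The balance has not moved measurably, and the cup and brush look unmoved. The tape was outside the last picture, but the arm never went near it.

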